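Roll the sample rails channel up, box them and snap the case shut

ROBOT

A 6-joint arm with a two-finger parallel gripper is mounted at the origin on the work surface. World frame = base frame: x ahead of the robot, y to its left, z up, the work surface at z = 0. Lengths are in m, angles in rad, forces in N, time in s.
With the tool pointing down it reaches from about 0.35 to 0.975 m from the base axis. Payload 4.9 kg.
Tool frame: the origin (TCP) lies on the centre line of the jaws, within the pads' length; the fingertips stand 19 mm ahead of it and the grasp point (between the pads) is the TCP; z points along the fingers, y is the direction in which the jaws open and shut (so a half turn about z gives the same grasp; the last joint's range is limited). The gripper opens to 85 mm and grips with 20 to 120 N. Pads are 22 mm wide; open, the fingers measure 114 mm over their backs; the gripper's body (76 mm by 85 mm) begins 54 mm behind the grasp point. The pads swing forward as they close: fully open they stand 13 mm farther back than shut.
Start: joints at [-1.379, 0.053, 1.613, -0, 1.476, -0.119], TCP at [0.191, -0.595, 0.25] pointing down, gripper open.
Joint ranges: [-3.01, 3.01], [-1.01, 2.22], [0.06, 2.58], [-1.02, 4.17], [0.09, 2.62], [-3.14, 3.14]. Speed limits (rad/s): [2.57, 2.57, 3.14, 3.14, 3.14, 3.14].

INTERFACE

Orientations are given as a rotation vector (axis times angle).
In Python, from cell import robot, viewer, sign_off gives the robot as it stands.
- The arm moves only by the tool jog_arm, never from a script. Its argument "motion" is a list of rows, each an object with "hand": the closure, from -1 (fully open) to 1 (shut); "xyz": the shift along the tool's x, y, z in cm, a list of three; "yaw": the turn about the tool's z in rad. A call has 1 to 20 rows; each row is the pose to reach, as a shift and turn from the pose commanded when the call began, along the tool's axes at that moment; what a row does not reach only later rows make up. A row lasts 1/12 s, in which the tool goes at most 41.7 mm and 7.16 degrees, less where a joint would pass 70% of its speed; a pose out of reach is approached as far as the arm can. A call with a gripper value outside its range is refused whole. The fingers move at their own pace and stop on an object; "squeeze" is the grip in N (left out, the last holds). Time passes only in rows, so rows that repeat a pose let the fingers close. It gives the time, the measured TCP pose, the force and the opening at its end, in the units of the state.
- robot.state(): the state, without advancing time (a new reading comes with each control period).
- viewer.read_camera(name): name is "scene" or "top" or "wrist"; returns a dict with "frame" (420x560x3 uint8, red, green, blue), "depth" (420x560 float32, m along the optical axis (not along the pixel's ray), 0 where there is no reading), "vertical_fov" (degrees; the focal length in pixels is half the picture's height over the tangent of half this angle, whatever the lens; pixels are square), "cx", "cy" (the principal point, pixels), "world_to_cam" (4x4, takes a point from world to camera coordinates). Camera axes: x right, y up, looking along -z (the intrinsics and any distortion apply to the point x, -y, -z); pixel columns grow to the right and rows downward; lengths in m; the calibration is good to about 2 mm. The wrist camera is an equidistant fisheye: a pixel r from the principal point sees the ray r / f radians off the axis. A picture is of the moment at which its call begins.
- sign_off(): hands the job in, once; it reports no verdict.
The state is a dict: "t": time; "qpos": joint angles; "qd": joint speeds; "joint_efforts": joint torques, N m; "eef_pos": TCP position; "orientation": TCP orientation; "wrist_force": force on the tool from outside, world axes, zero at the start; "moment": the same for the moment, N m; "gripper_width": opening from 0.0 (shut) to 1.0 (fully open).
Only numpy, scipy, OpenCV 4.12 (cv2) and the standard library are available. Lean on these libraries where they do the work, as an engineer would, in place of code of your own. Each camera call takes 0.05 s, during which the arm holds its last target.

TASK

On the bench, roll each white square rail over its long edges, one face at a time, until every rail lies flat with its metal channel facing straight up; do not lift a rail off the bench while its channel faces sideways or down. Only when all of them lie so, load them channel up into the open sample case, one to a bay, lying flat and lengthwise between the grey ribs. Then swing the lid down and press its front edge until it snaps fully shut; leave the other things on the bench where they are.

Things in the scene. Friction and masses are not known exactly. Their poses are not given: they have to be found in the camera images.
- rail0_mid (a point): centre of a white rail, 120 mm long, 46 x 46 mm square, 0.3 to 0.6 kg; two or three identical ones are present. x runs along its length, z points out of the one face with a metal-lined channel (16 wide, 8 mm deep, full length); at the start z is level or down. Pushed slowly near its top edge it tips over its opposite bottom edge, on to the next face past 45 degrees; grip it across its width
- rail1_mid (a point): centre of a white rail, 120 mm long, 46 x 46 mm square, 0.3 to 0.6 kg; two or three identical ones are present. x runs along its length, z points out of the one face with a metal-lined channel (16 wide, 8 mm deep, full length); at the start z is level or down. Pushed slowly near its top edge it tips over its opposite bottom edge, on to the next face past 45 degrees; grip it across its width
- rail2_mid (a point): centre of a white rail, 120 mm long, 46 x 46 mm square, 0.3 to 0.6 kg; two or three identical ones are present. x runs along its length, z points out of the one face with a metal-lined channel (16 wide, 8 mm deep, full length); at the start z is level or down. Pushed slowly near its top edge it tips over its opposite bottom edge, on to the next face past 45 degrees; grip it across its width
- case: plywood sample case, fixed, 162 (x) x 288 (y) x 70 mm high without its lid; origin at the centre of its underside, x from its front to the hinged far side. Walls and floor 6 mm. Foam ribs 8 mm high leave three bays 150 mm long (x), 62 mm wide, 86 mm apart; an outer bay's middle is 52 mm from the side wall. Fingers fit beside a rail only above the ribs: grip it by its upper half
- bay0 (a point): centre of a bay's floor, 6 mm above the bench (nearest -y of the case); a rail lying in it, lengthwise along the case's x, has its centre 23 mm above this point
- bay1 (a point): centre of a bay's floor, 6 mm above the bench (the middle bay); a rail lying in it, lengthwise along the case's x, has its centre 23 mm above this point
- bay2 (a point): centre of a bay's floor, 6 mm above the bench (nearest +y of the case); a rail lying in it, lengthwise along the case's x, has its centre 23 mm above this point
- case_lid (a joint): lid angle in rad: 0 fully shut, 1.57 upright, at the start 1.72 to 1.9 (stop at 1.95). The stiff hinge (0.45 N m) keeps the lid where it is left. Near 0.08 the steel lip under its front edge meets a spring catch and must be pressed past it with about 10 N at the front edge; then it stays at 0
- case_lid_hinge (a point): middle of the lid's hinge axis, on the case's top far rim, 70 mm up; the axis runs along the case's y. The lid is a flat board 174 mm from hinge to front edge, 288 mm wide and 8 mm thick, its underside in the plane of the hinge axis
- case_lid_edge (a point): middle of the lid's front (free) edge, on its outer face (the top when shut)
- sander: the random-orbit sander, a grey body on a 124 mm round pad with a black handle, about 115 mm high; a bystander, not to be moved; origin at its underside
- spray: a 170 mm high bottle, 68 mm across; a bystander, not to be moved; origin at its underside
- sandblock: a cork sanding block 110 x 65 x 32 mm; a bystander, not to be moved; origin at its underside
- discs: a stack of paper sanding discs, a ring 124 mm across and 18 mm high; a bystander, not to be moved; origin at its underside
- brush: a hand brush lying flat; a bystander, not to be moved; origin at its underside
- pot: a small steel cup, 60 mm across and 60 mm high; a bystander, not to be moved; origin at its underside
- scraper: a long flat scraper lying flat; a bystander, not to be moved; origin at its underside
There are look-alikes about, which are no part of the job. Leave any blue look-alike of the part that bears rail1_mid alone.

How it is judged:
On the way, in this order (a step that is already met when the one before it is completed fails the run):
1. all rails lie flat on the bench with the channel up, let go and at rest (angle between each of rail0_mid, rail1_mid, rail2_mid's own z axis and vertical below 0.15 rad and height (world z) of each of rail0_mid, rail1_mid, rail2_mid below 0.027 m and linear speed of each of rail0, rail1, rail2 below 0.03 m/s and contact force between the fingers and rail0 below 0.1 N and contact force between the fingers and rail1 below 0.1 N and contact force between the fingers and rail2 below 0.1 N), for 0.3 s.
2. all rails lie in the case's bays, one in each, channel up and let go, the lid still open (angle between each of rail0_mid, rail1_mid, rail2_mid's own z axis and vertical below 0.2 rad and z of rail0_mid in the frame of case between 0.02 and 0.036 m and (horizontal distance between rail0_mid and bay0 below 0.022 m or horizontal distance between rail0_mid and bay1 below 0.022 m or horizontal distance between rail0_mid and bay2 below 0.022 m) and angle between the x axis of each of rail0_mid, rail1_mid, rail2_mid and the x axis of case, either way round below 0.2 rad and linear speed of each of rail0, rail1, rail2 below 0.03 m/s and contact force between the fingers and rail0 below 0.1 N and z of rail1_mid in the frame of case between 0.02 and 0.036 m and (horizontal distance between rail1_mid and bay0 below 0.022 m or horizontal distance between rail1_mid and bay1 below 0.022 m or horizontal distance between rail1_mid and bay2 below 0.022 m) and contact force between the fingers and rail1 below 0.1 N and z of rail2_mid in the frame of case between 0.02 and 0.036 m and (horizontal distance between rail2_mid and bay0 below 0.022 m or horizontal distance between rail2_mid and bay1 below 0.022 m or horizontal distance between rail2_mid and bay2 below 0.022 m) and contact force between the fingers and rail2 below 0.1 N and value of joint case_lid above 0.5 rad), for 0.3 s.
3. the lid is pressed shut past its catch (value of joint case_lid below 0.025 rad), for 0.2 s.
At the end, for the whole second after the job is handed in: every rail that is present rests in a bay of the case (centre within 22 mm of the bay's centre, lengthwise within 0.2 rad, channel up within 0.2 rad), let go, and the lid is shut past its catch (joint below 0.025 rad) (angle between each of rail0_mid, rail1_mid, rail2_mid's own z axis and vertical below 0.2 rad and z of rail0_mid in the frame of case between 0.02 and 0.036 m and (horizontal distance between rail0_mid and bay0 below 0.022 m or horizontal distance between rail0_mid and bay1 below 0.022 m or horizontal distance between rail0_mid and bay2 below 0.022 m) and angle between the x axis of each of rail0_mid, rail1_mid, rail2_mid and the x axis of case, either way round below 0.2 rad and linear speed of each of rail0, rail1, rail2 below 0.03 m/s and contact force between the fingers and rail0 below 0.1 N and z of rail1_mid in the frame of case between 0.02 and 0.036 m and (horizontal distance between rail1_mid and bay0 below 0.022 m or horizontal distance between rail1_mid and bay1 below 0.022 m or horizontal distance between rail1_mid and bay2 below 0.022 m) and contact force between the fingers and rail1 below 0.1 N and z of rail2_mid in the frame of case between 0.02 and 0.036 m and (horizontal distance between rail2_mid and bay0 below 0.022 m or horizontal distance between rail2_mid and bay1 below 0.022 m or horizontal distance between rail2_mid and bay2 below 0.022 m) and contact force between the fingers and rail2 below 0.1 N and value of joint case_lid below 0.025 rad and velocity of joint case_lid below 0.05 rad/s); the robot touches nothing.
It fails at once if a rail is lifted clear of the bench (centre above 100 mm) while its channel does not face up (more than 1 rad off) ((height (world z) of rail0_mid above 0.1 m and angle between rail0_mid's own z axis and vertical above 1 rad) or (height (world z) of rail1_mid above 0.1 m and angle between rail1_mid's own z axis and vertical above 1 rad) or (height (world z) of rail2_mid above 0.1 m and angle between rail2_mid's own z axis and vertical above 1 rad)).
It fails at once if a bystander is moved more than 50 mm or tipped over (distance of any of sander, spray, sandblock, discs, brush, pot, scraper from where it was at the start of the episode above 0.05 m or angle between any of sander, spray, pot's own z axis and vertical above 0.7 rad).
Of rail0, rail1, rail2 only 2 to 3 are there at a start; the rules pass over those that are not, and their reading is None.
At some moment in a run one of rail0, rail1, rail2 may be knocked a few centimetres aside while the robot is not near it.
It also fails if it takes over 210 s, if anything falls off the work surface, if the arm or the gripper's body presses on something with over 40 N, if the wrist force passes 120 N, or if a joint passes its speed limit or range.

## Working session

There is one attempt and no reset: what is moved stays moved. The work goes in short steps, Python scripts to look and compute and a tool call to move; the robot and the scene stay as the last step left them, time stands still between calls to the robot, and variables do not carry over. Pictures are saved under pics/ and viewed, and the job is handed in when it is done.

Besides the shell and the picture viewer there is one more tool, called after "Emit:" as a command line: name --argument value ..., lists and objects as JSON in quotes. jog_arm: Moves the arm, as the interface text tells. Its arguments: {"type":"object","properties":{"motion":{"type":"array"},"squeeze":{"type":"number"}},"required":["motion"]}

```bash
ls; mkdir -p pics
cat > h.py <<'E'
import numpy as np, cv2
from cell import robot, viewer, sign_off
def cam(n):
    c=viewer.read_camera(n); return c
def save(c,fn):
    cv2.imwrite('pics/'+fn,cv2.cvtColor(c['frame'],cv2.COLOR_RGB2BGR))
def cloud(c):
    # world xyz per pixel (pinhole) from depth
    h,w=c['depth'].shape; f=h/2/np.tan(np.radians(c['vertical_fov'])/2)
    v,u=np.mgrid[:h,:w]; d=c['depth']
    P=np.stack([(u-c['cx'])/f*d,-(v-c['cy'])/f*d,-d,np.ones_like(d)],-1)
    T=np.linalg.inv(c['world_to_cam']); return (P@T.T)[...,:3]
def proj(c,p):
    h=c['depth'].shape[0]; f=h/2/np.tan(np.radians(c['vertical_fov'])/2)
    q=c['world_to_cam']@np.append(p,1); return c['cx']+f*q[0]/-q[2], c['cy']-f*q[1]/-q[2]
E
python3 - <<'E'
from h import *
for n in ['scene','top','wrist']:
    c=cam(n); save(c,n+'0.png'); print(n,c['vertical_fov'],c['cx'],c['cy'],np.linalg.inv(c['world_to_cam']).round(3).tolist())
s=robot.state(); print(s)
E
```

```text
pics
scene 51.55037040214144 282.4140277643571 209.65047193558271 [[0.63, -0.554, 0.544, 1.137], [0.776, 0.45, -0.441, -0.573], [-0.001, 0.7, 0.714, 0.845], [0.0, 0.0, 0.0, 1.0]]
top 50.658373859750604 273.46968698245286 207.47300006134913 [[0.022, 0.991, -0.129, 0.409], [-1.0, 0.024, 0.011, -0.078], [0.014, 0.129, 0.992, 1.178], [0.0, 0.0, 0.0, 1.0]]
wrist 65.70646984690485 279.77100758788686 213.20048116595476 [[0.305, 0.907, 0.29, 0.267], [-0.952, 0.291, 0.092, -0.57], [-0.001, -0.304, 0.953, 0.372], [0.0, 0.0, 0.0, 1.0]]
{'t': 0.15, 'qpos': array([-1.37903197e+00,  5.32187894e-02,  1.61397770e+00,  1.26385589e-05,
        1.47598968e+00, -1.19009361e-01]), 'qd': array([ 0.00090865, -0.00230193, -0.00409227,  0.00112833,  0.00032238,
       -0.0020007 ]), 'joint_efforts': array([ 1.27529751e-03, -3.94241166e+01, -3.70722914e+01, -2.04827131e-05,
        4.66262485e-03, -3.01205171e-05]), 'eef_pos': array([ 0.19103323, -0.59461408,  0.24933753]), 'orientation': array([-3.10216848e+00, -4.85951744e-01,  7.12507787e-05]), 'wrist_force': array([-0.06736075,  0.22662123,  0.19883357]), 'moment': array([ 0.01076736,  0.04862691, -0.04807664]), 'gripper_width': 0.9941746084627137}
```

View pics/scene0.png

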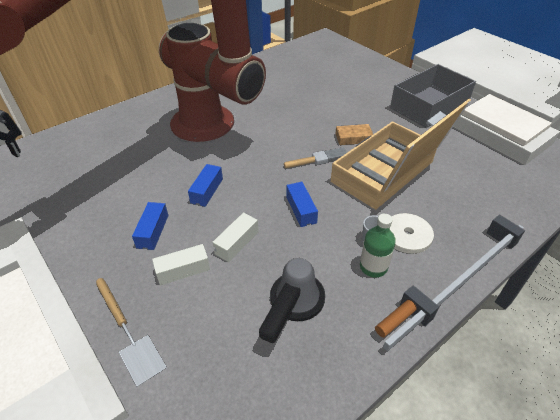

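View pics/top0.png

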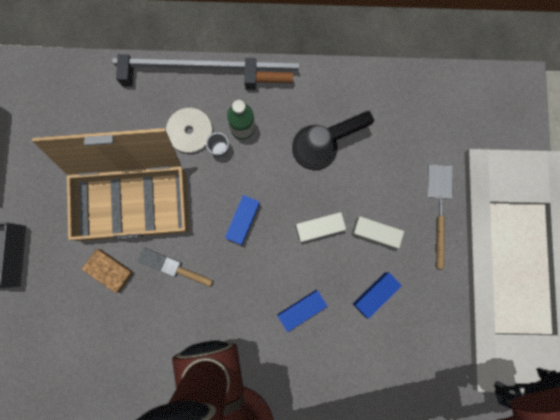

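View pics/wrist0.png

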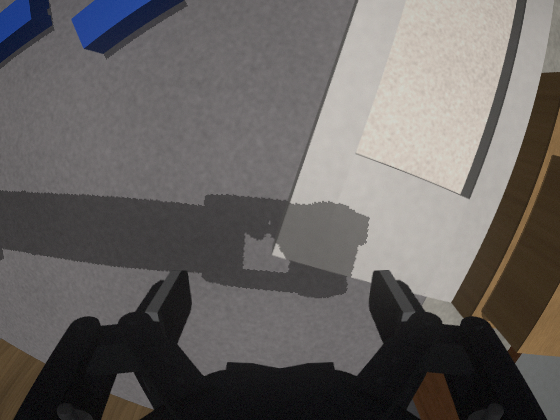

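Run:
```python
from h import *
c=cam('top'); X=cloud(c); hsv=cv2.cvtColor(c['frame'],cv2.COLOR_RGB2HSV)
def rects(m,lab):
    n,L,st,ce=cv2.connectedComponentsWithStats(m.astype(np.uint8))
    for i in range(1,n):
        if st[i,4]>150:
            P=X[L==i]; r=cv2.minAreaRect((P[:,:2]*1000).astype(np.float32))
            print(lab,st[i].tolist(),np.round(r[0],0),np.round(r[1],0),round(r[2],1),'z',np.percentile(P[:,2],[2,50,98]).round(3))
z=X[...,2]
w=(hsv[...,1]<50)&(hsv[...,2]>150)&(z>.03)&(z<.07); rects(w,'white')
b=(hsv[...,0]>105)&(hsv[...,0]<130)&(hsv[...,1]>150)&(z>.03); rects(b,'blue')
rects((z>.012)&(z<.5),'any')
s=cam('scene')
cv2.imwrite('pics/zs.png',cv2.resize(s['frame'][190:300,120:300,::-1],None,fx=4,fy=4,interpolation=cv2.INTER_CUBIC))
cv2.imwrite('pics/zt.png',cv2.resize(c['frame'][190:270,270:430,::-1],None,fx=5,fy=5,interpolation=cv2.INTER_CUBIC))
```

```text
white [130, 59, 114, 7, 423] [945. 152.] [ 13. 304.] 0.2 z [0.039 0.044 0.049]
white [470, 149, 90, 234, 6772] [ 431. -728.] [242. 596.] 89.8 z [0.03  0.032 0.036]
white [296, 212, 50, 29, 836] [ 510. -213.] [ 46. 120.] 16.5 z [0.042 0.047 0.051]
white [355, 217, 49, 31, 830] [ 500. -362.] [120.  46.] 73.1 z [0.043 0.047 0.051]
blue [226, 196, 33, 48, 788] [492. -16.] [184.  93.] 9.9 z [0.042 0.047 0.052]
blue [355, 273, 45, 45, 892] [ 346. -244.] [336. 112.] 87.5 z [0.036 0.047 0.051]
blue [278, 291, 48, 40, 878] [ 348. -136.] [165. 116.] 32.9 z [0.04  0.047 0.051]
any [112, 54, 187, 35, 2523] [922. 101.] [500.  74.] 89.5 z [0.019 0.043 0.054]
any [227, 100, 28, 39, 839] [774.  -2.] [60. 68.] 12.7 z [0.021 0.115 0.173]
any [0, 107, 8, 68, 274] [720. 635.] [176.   7.] 0.1 z [0.012 0.022 0.041]
any [32, 108, 197, 133, 10807] [646. 230.] [341. 414.] 6.3 z [0.013 0.072 0.242]
any [292, 111, 82, 59, 2113] [ 735. -241.] [122. 209.] 7.8 z [0.013 0.087 0.115]
any [465, 149, 95, 260, 14656] [ 425. -646.] [381. 633.] 86.5 z [0.016 0.031 0.394]
any [225, 195, 35, 50, 888] [524. -10.] [ 46. 120.] 68.8 z [0.024 0.047 0.052]
any [295, 212, 51, 30, 876] [ 510. -213.] [ 46. 120.] 16.4 z [0.026 0.047 0.051]
any [352, 217, 52, 32, 956] [ 500. -361.] [120.  47.] 73.0 z [0.017 0.047 0.051]
any [436, 216, 9, 53, 373] [ 480. -532.] [ 21. 138.] 86.6 z [0.013 0.019 0.023]
any [0, 222, 25, 67, 1283] [427. 564.] [167.  60.] 20.9 z [0.014 0.058 0.093]
any [82, 249, 51, 44, 1194] [386. 332.] [110.  67.] 57.8 z [0.017 0.033 0.038]
any [138, 248, 75, 38, 906] [394. 159.] [199.  42.] 68.6 z [0.013 0.019 0.024]
any [353, 272, 49, 47, 1020] [ 340. -359.] [ 47. 120.] 44.1 z [0.018 0.046 0.051]
any [277, 290, 50, 42, 966] [ 297. -168.] [ 47. 120.] 33.1 z [0.023 0.047 0.051]
any [171, 340, 100, 80, 4138] [128.  11.] [259. 136.] 20.2 z [0.013 0.286 0.491]
```

View pics/zs.png

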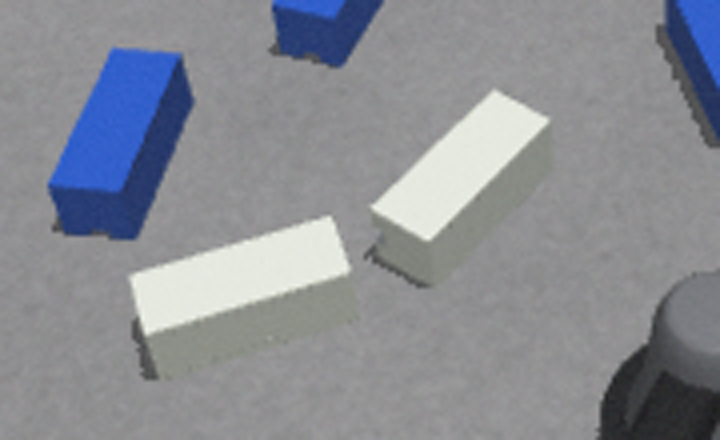

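View pics/zt.png

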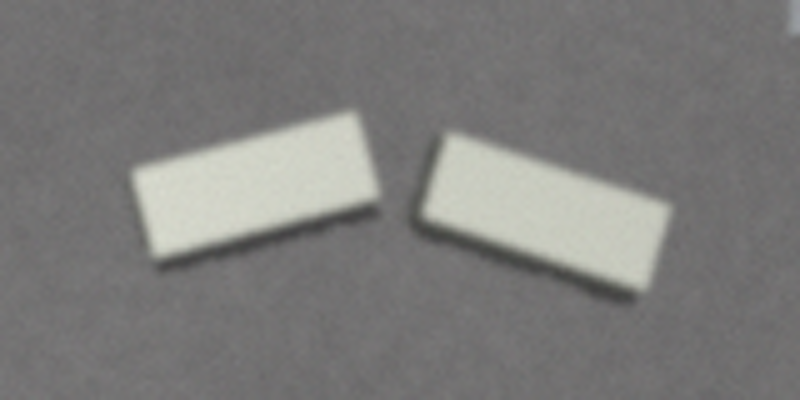

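```bash
cat >> h.py <<'E'
from scipy.spatial.transform import Rotation as R
def plan(x=None,y=None,z=None,yaw=None):
    """target world xyz (m), world heading of tool x (deg) -> tool shift cm, turn"""
    s=robot.state(); M=R.from_rotvec(s['orientation']).as_matrix()
    p=s['eef_pos']; t=np.array([p[i] if v is None else v for i,v in enumerate((x,y,z))])
    h=np.degrees(np.arctan2(M[1,0],M[0,0]))
    print('pos',p.round(4),'head',round(h,1),'tilt',round(float(np.degrees(np.arccos(-M[2,2]))),2),'q6',s['qpos'][5].round(2),'t',round(s['t'],2),'w',round(s['gripper_width'],3))
    dy=0 if yaw is None else -np.radians((yaw-h+180)%360-180)
    print('shift cm',(M.T@(t-p)*100).round(2),'yaw',round(float(dy),3))
E
python3 - <<'E'
from h import *
plan(.36,-.29,.25,90); plan(.36,-.29,.25,-90)
E
```

```text
pos [ 0.1911 -0.5948  0.2497] head 17.8 tilt 0.05 q6 -0.12 t 0.25 w 0.998
shift cm [ 25.4  -23.85  -0.  ] yaw -1.26
pos [ 0.1911 -0.5948  0.2497] head 17.8 tilt 0.05 q6 -0.12 t 0.25 w 0.998
shift cm [ 25.4  -23.85  -0.  ] yaw 1.882
```

Emit:
jog_arm --motion '[{"hand": -1,"xyz": [25.4,-23.85,0],"yaw": -1.26},{"hand": -1,"xyz": [25.4,-23.85,0],"yaw": -1.26},{"hand": -1,"xyz": [25.4,-23.85,0],"yaw": -1.26},{"hand": -1,"xyz": [25.4,-23.85,0],"yaw": -1.26},{"hand": -1,"xyz": [25.4,-23.85,0],"yaw": -1.26},{"hand": -1,"xyz": [25.4,-23.85,0],"yaw": -1.26},{"hand": -1,"xyz": [25.4,-23.85,0],"yaw": -1.26},{"hand": -1,"xyz": [25.4,-23.85,0],"yaw": -1.26},{"hand": -1,"xyz": [25.4,-23.85,0],"yaw": -1.26},{"hand": -1,"xyz": [25.4,-23.85,0],"yaw": -1.26},{"hand": -1,"xyz": [25.4,-23.85,0],"yaw": -1.26},{"hand": -1,"xyz": [25.4,-23.85,0],"yaw": -1.26},{"hand": -1,"xyz": [25.4,-23.85,0],"yaw": -1.26},{"hand": -1,"xyz": [25.4,-23.85,0],"yaw": -1.26}]'

```text
t: 1.42
eef_pos: [0.3597, -0.2909, 0.2502]
orientation: [-2.225, -2.218, 0.0]
wrist_force: [-0.2, 0.1, 0.4]
gripper_width: 0.997
```

Run:
```python
from h import *
c=cam('wrist'); save(c,'w1.png'); plan()
```

```text
pos [ 0.3597 -0.2908  0.2502] head 89.8 tilt 0.02 q6 -0.84 t 1.47 w 0.999
shift cm [0. 0. 0.] yaw 0.0
```

View pics/w1.png

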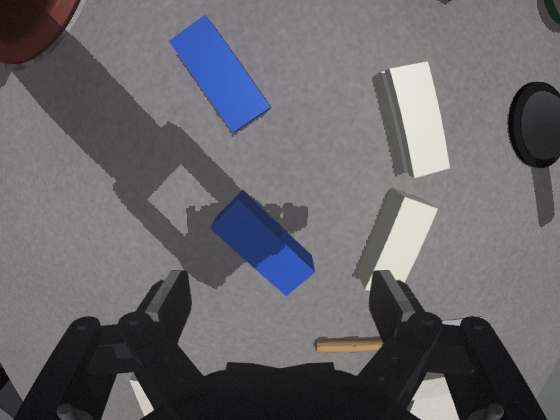

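Run:
```python
from h import *
c=cv2.imread('pics/w1.png'); z=cv2.resize(c[50:300,330:460],None,fx=4.5,fy=2.4*1,interpolation=cv2.INTER_CUBIC)
z=cv2.resize(c[50:300,340:460],None,fx=2.4,fy=2.4,interpolation=cv2.INTER_CUBIC)
z=np.clip(z.astype(float)*1.6,0,255).astype(np.uint8)
cv2.imwrite('pics/w1z.png',z)
```

```text
(no output)
```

View pics/w1z.png

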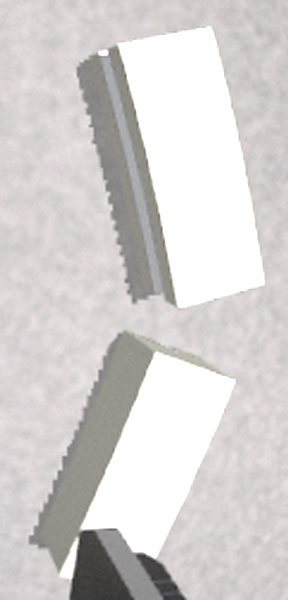

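Run:
```python
from h import *
plan(.461,-.228,.10,16.5)
```

```text
pos [ 0.3597 -0.2908  0.2502] head 89.8 tilt 0.02 q6 -0.84 t 1.47 w 0.999
shift cm [ 6.31 10.12 15.02] yaw 1.28
```

Emit:
jog_arm --motion '[{"hand": 0,"xyz": [6.3,10.1,4],"yaw": 1.28},{"hand": 0,"xyz": [6.3,10.1,8],"yaw": 1.28},{"hand": 0,"xyz": [6.3,10.1,11],"yaw": 1.28},{"hand": 0,"xyz": [6.3,10.1,13],"yaw": 1.28},{"hand": 0,"xyz": [6.3,10.1,15],"yaw": 1.28},{"hand": 0,"xyz": [6.3,10.1,15],"yaw": 1.28},{"hand": 0,"xyz": [6.3,10.1,15],"yaw": 1.28},{"hand": 0,"xyz": [6.3,10.1,15],"yaw": 1.28},{"hand": 0,"xyz": [6.3,10.1,15],"yaw": 1.28},{"hand": 0,"xyz": [6.3,10.1,15],"yaw": 1.28},{"hand": 0,"xyz": [6.3,10.1,15],"yaw": 1.28},{"hand": 0,"xyz": [6.3,10.1,15],"yaw": 1.28},{"hand": 0,"xyz": [6.3,10.1,15],"yaw": 1.28}]'

```text
t: 2.55
eef_pos: [0.4609, -0.2278, 0.1002]
orientation: [-3.108, -0.455, 0.0]
wrist_force: [-0.5, -0.4, 0.6]
gripper_width: 0.499
```

Run:
```python
from h import *
for n in ['scene','wrist']:
    c=cam(n); save(c,n+'2.png'); 
plan()
```

```text
pos [ 0.4609 -0.2276  0.1003] head 16.7 tilt 0.01 q6 0.68 t 2.65 w 0.5
shift cm [0. 0. 0.] yaw 0.0
```

View pics/scene2.png

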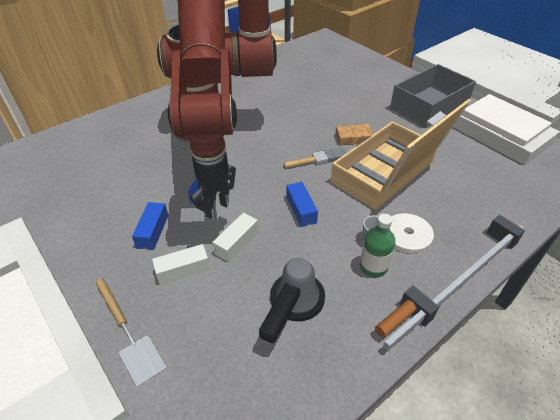

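View pics/wrist2.png

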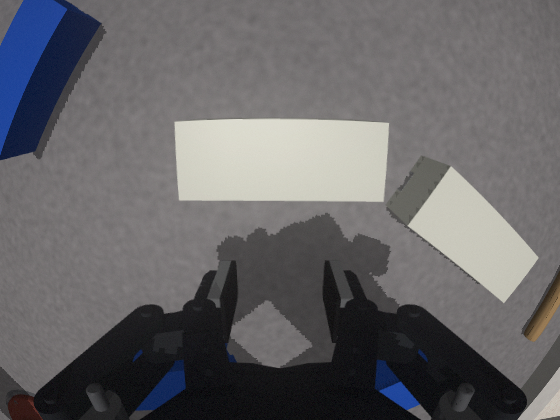

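Emit:
jog_arm --motion '[{"hand": 0,"xyz": [0,0,2.2],"yaw": 0},{"hand": 0,"xyz": [0,0,4.4],"yaw": 0},{"hand": 0,"xyz": [0.5,0,4.4],"yaw": 0},{"hand": 0,"xyz": [1.0,0,4.4],"yaw": 0},{"hand": 0,"xyz": [1.3,0,4.4],"yaw": 0},{"hand": 0,"xyz": [1.6,0,4.4],"yaw": 0},{"hand": 0,"xyz": [2.0,0,4.4],"yaw": 0},{"hand": 0,"xyz": [2.3,0,4.2],"yaw": 0},{"hand": 0,"xyz": [2.6,0,4.1],"yaw": 0},{"hand": 0,"xyz": [2.9,0,4.0],"yaw": 0}]'

```text
t: 3.48
eef_pos: [0.489, -0.2192, 0.061]
orientation: [3.108, 0.455, -0.001]
wrist_force: [-5.0, -1.7, 2.7]
gripper_width: 0.504
```

Run:
```python
from h import *
c=cam('scene'); cv2.imwrite('pics/s3.png',cv2.resize(c['frame'][150:300,120:320,::-1],None,fx=4,fy=4,interpolation=cv2.INTER_CUBIC))
```

```text
(no output)
```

View pics/s3.png

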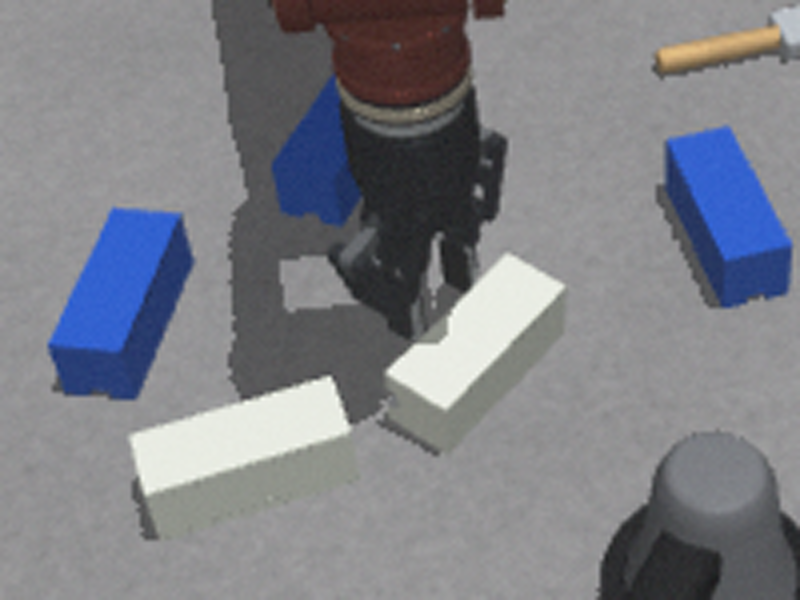

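```bash
cat >> h.py <<'E'
def whites(n='scene'):
    c=cam(n); X=cloud(c); hsv=cv2.cvtColor(c['frame'],cv2.COLOR_RGB2HSV); z=X[...,2]
    m=(hsv[...,1]<60)&(hsv[...,2]>185)&(z>.015)&(z<.12)&(X[...,1]>-.48)&(X[...,0]>.33)&(X[...,0]<.68)&(X[...,1]<-.05)
    N,L,st,ce=cv2.connectedComponentsWithStats(m.astype(np.uint8))
    for i in range(1,N):
        if st[i,4]>100:
            P=X[L==i]; q=P.mean(0); n=np.linalg.svd(P-q,full_matrices=False)[2][2]; n*=np.sign(n[2])
            r=cv2.minAreaRect((P[:,:2]*1000).astype(np.float32))
            print(st[i,4],'mean',q.round(3),'normal',n.round(2),'rect',np.round(r[0]),np.round(r[1]),round(r[2],1))
    return c
E
python3 - <<'E'
from h import *
whites()
E
```

```text
698 mean [ 0.524 -0.211  0.048] normal [0.07 0.02 1.  ] rect [ 523. -210.] [ 47. 122.] 17.4
814 mean [ 0.501 -0.364  0.046] normal [-0. -0.  1.] rect [ 500. -363.] [119.  48.] 73.1
```

Emit:
jog_arm --motion '[{"hand": 0,"xyz": [0.3,0,0],"yaw": 0},{"hand": 0,"xyz": [0.6,0,0],"yaw": 0},{"hand": 0,"xyz": [0.9,0,0],"yaw": 0},{"hand": 0,"xyz": [1.2,0,0],"yaw": 0}]'

```text
t: 3.92
eef_pos: [0.5003, -0.2154, 0.0602]
orientation: [-3.108, -0.455, 0.001]
wrist_force: [-3.9, -1.6, 2.0]
gripper_width: 0.497
```

Run:
```python
from h import *
c=whites(); cv2.imwrite('pics/s4.png',cv2.resize(c['frame'][150:300,120:320,::-1],None,fx=4,fy=4,interpolation=cv2.INTER_CUBIC))
```

```text
688 mean [ 0.535 -0.207  0.047] normal [0.05 0.01 1.  ] rect [ 533. -207.] [ 48. 120.] 17.6
812 mean [ 0.501 -0.364  0.046] normal [-0.01  0.    1.  ] rect [ 500. -363.] [119.  49.] 72.8
```

View pics/s4.png

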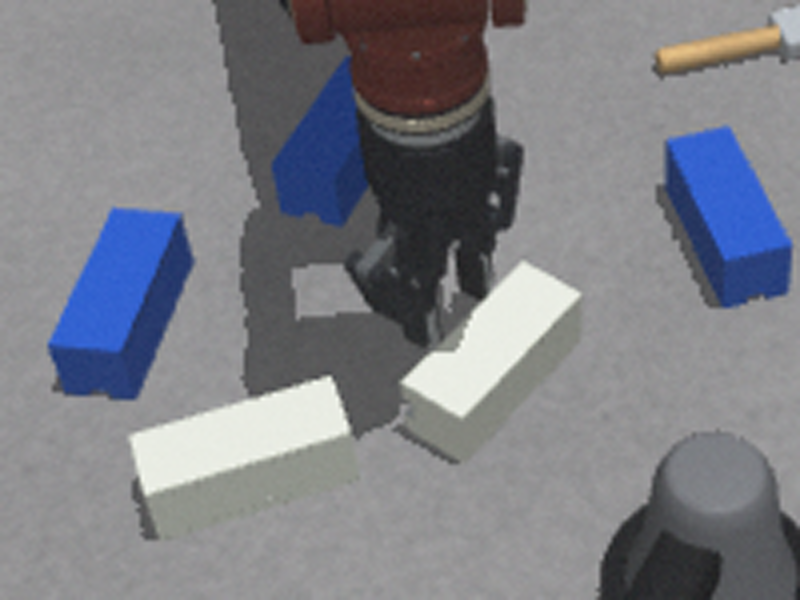

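Emit:
jog_arm --motion '[{"hand": 0,"xyz": [-0.6,0,0],"yaw": 0},{"hand": 0,"xyz": [-0.6,0,0.8],"yaw": 0},{"hand": 0,"xyz": [-0.2,0,0.8],"yaw": 0},{"hand": 0,"xyz": [0.1,0,0.7],"yaw": 0},{"hand": 0,"xyz": [0.4,0,0.3],"yaw": 0},{"hand": 0,"xyz": [0.7,0,-0.1],"yaw": 0},{"hand": 0,"xyz": [1.1,0,-0.4],"yaw": 0},{"hand": 0,"xyz": [1.5,0,-0.7],"yaw": 0}]'

```text
t: 4.63
eef_pos: [0.5155, -0.2112, 0.0681]
orientation: [3.108, 0.455, 0.002]
wrist_force: [-0.7, 0.2, -0.5]
gripper_width: 0.501
```

Run:
```python
from h import *
c=whites(); cv2.imwrite('pics/s5.png',cv2.resize(c['frame'][150:300,120:320,::-1],None,fx=4,fy=4,interpolation=cv2.INTER_CUBIC))
```

```text
797 mean [ 0.55  -0.203  0.051] normal [0.32 0.1  0.94] rect [ 548. -201.] [ 45. 122.] 16.9
815 mean [ 0.501 -0.365  0.046] normal [0. 0. 1.] rect [ 500. -363.] [119.  50.] 73.4
```

View pics/s5.png

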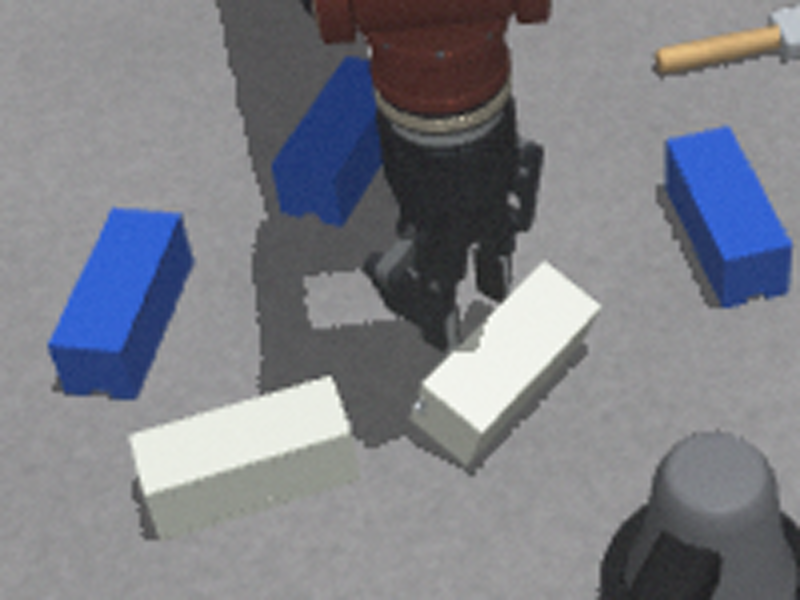

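Emit:
jog_arm --motion '[{"hand": 0,"xyz": [0.4,0,-0.3],"yaw": 0},{"hand": 0,"xyz": [0.8,0,-0.5],"yaw": 0},{"hand": 0,"xyz": [1.2,0,-0.7],"yaw": 0},{"hand": 0,"xyz": [1.6,0,-0.9],"yaw": 0},{"hand": 0,"xyz": [2.0,0,-1.0],"yaw": 0},{"hand": 0,"xyz": [2.4,0,-1.1],"yaw": 0},{"hand": 0,"xyz": [2.8,0,-1.2],"yaw": 0},{"hand": 0,"xyz": [3.2,0,-1.2],"yaw": 0},{"hand": 0,"xyz": [3.2,0,-1.2],"yaw": 0},{"hand": 0,"xyz": [3.2,0,-1.2],"yaw": 0}]'

```text
t: 5.52
eef_pos: [0.5455, -0.2019, 0.0792]
orientation: [-3.108, -0.456, 0.0]
wrist_force: [0.1, 0.9, -0.0]
gripper_width: 0.5
```

Run:
```python
from h import *
c=whites(); cv2.imwrite('pics/s6.png',cv2.resize(c['frame'][150:300,120:320,::-1],None,fx=4,fy=4,interpolation=cv2.INTER_CUBIC))
```

```text
240 mean [ 0.565 -0.198  0.048] normal [0. 0. 1.] rect [ 564. -197.] [ 17. 120.] 17.3
432 mean [ 0.588 -0.192  0.045] normal [-0.26 -0.08  0.96] rect [ 587. -190.] [ 31. 121.] 17.1
772 mean [ 0.5   -0.368  0.046] normal [-0.01  0.    1.  ] rect [ 501. -364.] [119.  49.] 71.5
```

View pics/s6.png

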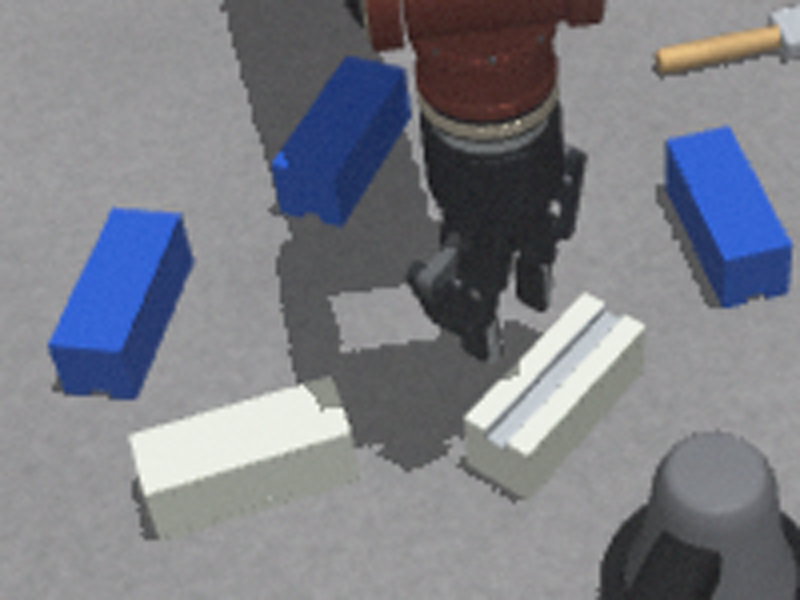

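Run:
```python
from h import *
plan(.452,-.348,.053,-17.2)
```

```text
pos [ 0.5453 -0.202   0.0791] head 16.7 tilt 0.02 q6 0.8 t 5.57 w 0.503
shift cm [-13.12  11.32   2.61] yaw 0.591
```

Emit:
jog_arm --motion '[{"hand": 0,"xyz": [-2,0,-3],"yaw": 0},{"hand": 0,"xyz": [-5,2,-4],"yaw": 0.12},{"hand": 0,"xyz": [-8.5,4.5,-4],"yaw": 0.24},{"hand": 0,"xyz": [-11.5,7,-4],"yaw": 0.36},{"hand": 0,"xyz": [-13.1,10,-4],"yaw": 0.48},{"hand": 0,"xyz": [-13.1,11.3,-2],"yaw": 0.59},{"hand": 0,"xyz": [-13.1,11.3,0],"yaw": 0.59},{"hand": 0,"xyz": [-13.1,11.3,0],"yaw": 0.59}]'

```text
t: 6.23
eef_pos: [0.4495, -0.3469, 0.0752]
orientation: [-3.102, 0.471, 0.009]
wrist_force: [-0.5, 1.7, -1.0]
gripper_width: 0.499
```

Run:
```python
from h import *
c=cam('wrist'); save(c,'w7.png'); whites();whites('top'); plan(.452,-.348,.053,-17.2)
```

```text
248 mean [ 0.563 -0.2    0.046] normal [-0.06 -0.02  1.  ] rect [ 562. -198.] [ 18. 120.] 16.8
416 mean [ 0.586 -0.192  0.044] normal [-0.31 -0.09  0.95] rect [ 585. -190.] [ 30. 124.] 16.7
794 mean [ 0.502 -0.364  0.046] normal [-0.01  0.    1.  ] rect [ 501. -363.] [120.  50.] 73.5
724 mean [ 0.576 -0.191  0.045] normal [-0.01 -0.    1.  ] rect [ 576. -191.] [ 45. 118.] 17.0
336 mean [ 0.51  -0.33   0.047] normal [0. 0. 1.] rect [ 509. -331.] [54. 44.] 72.9
pos [ 0.4522 -0.3475  0.0795] head -17.1 tilt 0.02 q6 1.08 t 6.38 w 0.505
shift cm [-0.    0.05  2.65] yaw 0.002
```

View pics/w7.png

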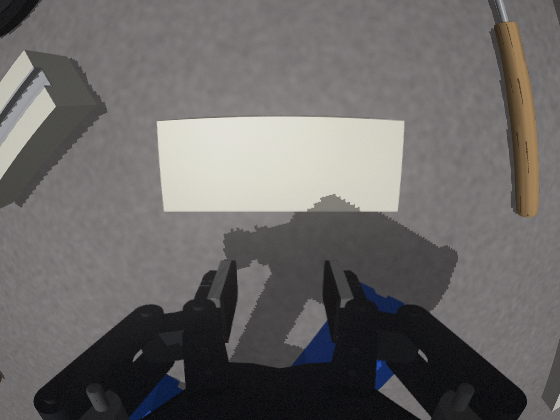

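Emit:
jog_arm --motion '[{"hand": 0,"xyz": [0,0,2.6],"yaw": 0},{"hand": 0,"xyz": [0.5,0,2.6],"yaw": 0},{"hand": 0,"xyz": [1.0,0,2.6],"yaw": 0},{"hand": 0,"xyz": [1.4,0,2.6],"yaw": 0},{"hand": 0,"xyz": [1.7,0,2.4],"yaw": 0},{"hand": 0,"xyz": [2.0,0,2.0],"yaw": 0},{"hand": 0,"xyz": [2.3,0,1.6],"yaw": 0},{"hand": 0,"xyz": [2.7,0,1.3],"yaw": 0},{"hand": 0,"xyz": [3.1,0,1.0],"yaw": 0},{"hand": 0,"xyz": [3.5,0,0.7],"yaw": 0}]'

```text
t: 7.22
eef_pos: [0.4863, -0.3585, 0.0731]
orientation: [3.106, -0.468, 0.001]
wrist_force: [-1.3, -0.6, -0.1]
gripper_width: 0.5
```

Run:
```python
from h import *
c=whites(); plan()
```

```text
249 mean [ 0.563 -0.2    0.046] normal [-0.06 -0.02  1.  ] rect [ 563. -196.] [ 18. 121.] 15.8
417 mean [ 0.587 -0.192  0.044] normal [-0.32 -0.09  0.94] rect [ 585. -190.] [ 31. 121.] 16.9
856 mean [ 0.522 -0.365  0.05 ] normal [ 0.33 -0.1   0.94] rect [ 517. -368.] [120.  47.] 72.1
pos [ 0.4872 -0.3591  0.0739] head -17.1 tilt 0.17 q6 1.11 t 7.27 w 0.499
shift cm [0. 0. 0.] yaw 0.0
```

Tipping at 20°; finish it.

Emit:
jog_arm --motion '[{"hand": 0,"xyz": [0.4,0,-0.3],"yaw": 0},{"hand": 0,"xyz": [0.8,0,-0.4],"yaw": 0},{"hand": 0,"xyz": [1.2,0,-0.6],"yaw": 0},{"hand": 0,"xyz": [1.6,0,-0.7],"yaw": 0},{"hand": 0,"xyz": [2.0,0,-0.8],"yaw": 0},{"hand": 0,"xyz": [2.4,0,-0.8],"yaw": 0},{"hand": 0,"xyz": [2.8,0,-0.8],"yaw": 0},{"hand": 0,"xyz": [3.2,0,-0.8],"yaw": 0},{"hand": 0,"xyz": [3.2,0,-0.8],"yaw": 0},{"hand": 0,"xyz": [0,0,-2],"yaw": 0},{"hand": 0,"xyz": [0,0,-2],"yaw": 0}]'

```text
t: 8.18
eef_pos: [0.4824, -0.3563, 0.0907]
orientation: [-3.104, 0.468, 0.008]
wrist_force: [1.8, 0.1, -1.3]
gripper_width: 0.499
```

Run:
```python
from h import *
c=whites(); cv2.imwrite('pics/s8.png',cv2.resize(c['frame'][150:300,120:320,::-1],None,fx=4,fy=4,interpolation=cv2.INTER_CUBIC))
whites('top');plan()
save(cam('wrist'),'w8.png')
```

```text
248 mean [ 0.563 -0.2    0.046] normal [-0.05 -0.01  1.  ] rect [ 562. -197.] [ 17. 122.] 17.1
413 mean [ 0.587 -0.192  0.044] normal [-0.31 -0.09  0.95] rect [ 585. -191.] [ 31. 122.] 17.1
892 mean [ 0.544 -0.377  0.046] normal [-0.01  0.    1.  ] rect [ 544. -376.] [120.  50.] 72.9
739 mean [ 0.576 -0.191  0.045] normal [-0. -0.  1.] rect [ 577. -191.] [ 46. 119.] 16.3
355 mean [ 0.553 -0.345  0.047] normal [ 0.   -0.01  1.  ] rect [ 552. -345.] [57. 44.] 73.3
pos [ 0.4851 -0.3579  0.0921] head -17.2 tilt 0.01 q6 1.11 t 8.28 w 0.508
shift cm [0. 0. 0.] yaw 0.0
```

View pics/s8.png

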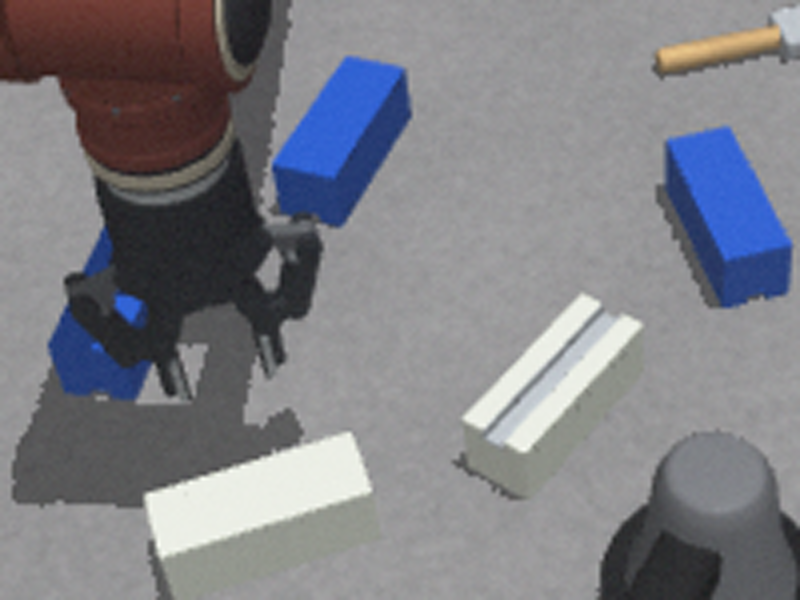

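View pics/w8.png

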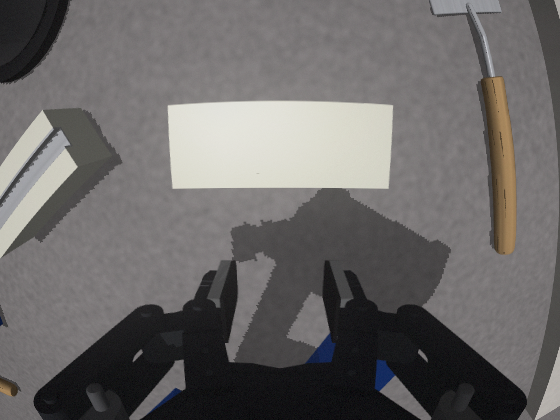

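Emit:
jog_arm --motion '[{"hand": 0,"xyz": [0.5,0,3.0],"yaw": 0},{"hand": 0,"xyz": [1.2,0,3.9],"yaw": 0},{"hand": 0,"xyz": [1.7,0,3.9],"yaw": 0},{"hand": 0,"xyz": [2.2,0,3.9],"yaw": 0},{"hand": 0,"xyz": [2.6,0,3.9],"yaw": 0},{"hand": 0,"xyz": [2.9,0,3.7],"yaw": 0},{"hand": 0,"xyz": [3.2,0,3.3],"yaw": 0},{"hand": 0,"xyz": [3.5,0,2.9],"yaw": 0},{"hand": 0,"xyz": [3.9,0,2.6],"yaw": 0},{"hand": 0,"xyz": [4.3,0,2.3],"yaw": 0},{"hand": 0,"xyz": [4.7,0,2.0],"yaw": 0}]'

```text
t: 9.25
eef_pos: [0.5312, -0.3723, 0.0732]
orientation: [3.106, -0.468, 0.002]
wrist_force: [-1.4, -0.2, -0.6]
gripper_width: 0.499
```

Run:
```python
from h import *
c=whites(); plan()
```

```text
248 mean [ 0.563 -0.2    0.046] normal [-0.04 -0.01  1.  ] rect [ 562. -197.] [ 17. 121.] 17.0
411 mean [ 0.587 -0.192  0.044] normal [-0.3  -0.09  0.95] rect [ 586. -190.] [ 31. 120.] 16.5
935 mean [ 0.567 -0.379  0.05 ] normal [ 0.36 -0.11  0.92] rect [ 563. -382.] [120.  44.] 73.0
pos [ 0.5322 -0.3728  0.074 ] head -17.1 tilt 0.18 q6 1.14 t 9.3 w 0.5
shift cm [0. 0. 0.] yaw 0.0
```

Emit:
jog_arm --motion '[{"hand": 0,"xyz": [0.4,0,-0.3],"yaw": 0},{"hand": 0,"xyz": [0.8,0,-0.4],"yaw": 0},{"hand": 0,"xyz": [1.2,0,-0.6],"yaw": 0},{"hand": 0,"xyz": [1.6,0,-0.7],"yaw": 0},{"hand": 0,"xyz": [2.0,0,-0.8],"yaw": 0},{"hand": 0,"xyz": [2.4,0,-0.8],"yaw": 0},{"hand": 0,"xyz": [2.8,0,-0.8],"yaw": 0},{"hand": 0,"xyz": [3.2,0,-0.8],"yaw": 0},{"hand": 0,"xyz": [3.2,0,-0.8],"yaw": 0},{"hand": 0,"xyz": [0,0,-4],"yaw": 0},{"hand": 0,"xyz": [-4,0,-7],"yaw": 0},{"hand": -1,"xyz": [-8,0,-11],"yaw": 0},{"hand": -1,"xyz": [-8,0,-13],"yaw": 0},{"hand": -1,"xyz": [-8,0,-13],"yaw": 0}]'

```text
t: 10.47
eef_pos: [0.4543, -0.3502, 0.2104]
orientation: [3.099, -0.469, 0.014]
wrist_force: [1.3, -0.7, 1.2]
gripper_width: 0.906
```

Run:
```python
from h import *
c=whites(); save(c,'s9.png'); plan()
c=whites('top'); save(c,'t9.png')
```

```text
247 mean [ 0.563 -0.2    0.046] normal [-0.03 -0.01  1.  ] rect [ 563. -197.] [ 16. 120.] 16.1
413 mean [ 0.586 -0.192  0.044] normal [-0.31 -0.09  0.95] rect [ 585. -190.] [ 30. 122.] 16.8
320 mean [ 0.574 -0.387  0.046] normal [-0.09  0.03  1.  ] rect [ 575. -386.] [120.  19.] 72.6
534 mean [ 0.598 -0.394  0.044] normal [-0.3   0.09  0.95] rect [ 598. -393.] [119.  31.] 72.9
pos [ 0.4548 -0.35    0.2081] head -17.2 tilt 0.56 q6 1.09 t 10.52 w 0.976
shift cm [0. 0. 0.] yaw 0.0
242 mean [ 0.603 -0.394  0.047] normal [ 0.04 -0.02  1.  ] rect [ 603. -394.] [119.  15.] 73.1
745 mean [ 0.576 -0.191  0.045] normal [ 0. -0.  1.] rect [ 577. -191.] [ 45. 118.] 16.8
276 mean [ 0.578 -0.381  0.046] normal [ 0.34 -0.1   0.94] rect [ 578. -383.] [111.  23.] 70.2
```

View pics/s9.png

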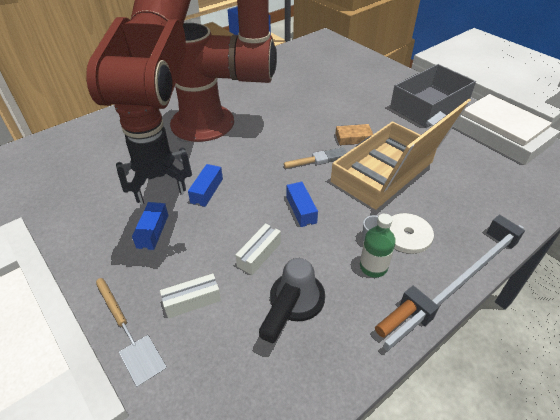

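View pics/t9.png

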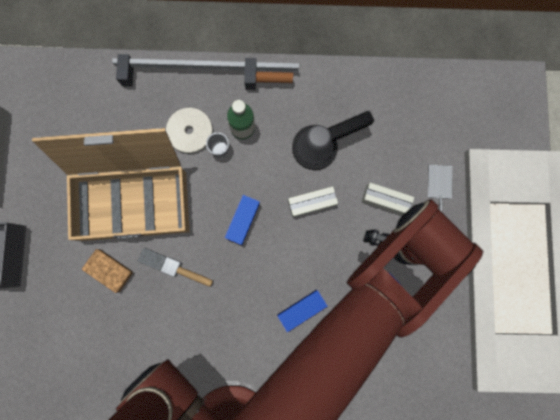

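Run:
```python
from h import *
for n in ['top','scene']:
    c=cam(n);X=cloud(c);z=X[...,2]
    m=(X[...,1]>.08)&(X[...,1]<.48)&(X[...,0]>.43)&(X[...,0]<.63)
    rim=m&(z>.064)&(z<.076)
    P=X[rim]; 
    # front rim: for y bins min x
    print(n,rim.sum())
    pts=[]
    for y in np.arange(.14,.40,.02):
        q=P[abs(P[:,1]-y)<.01]; pts.append([y,q[:,0].min()] if len(q) else [y,np.nan])
    pts=np.array(pts); print('front',pts.round(3).tolist()); ok=~np.isnan(pts[:,1]); print(np.polyfit(pts[ok,0],pts[ok,1],1))
    for x in np.arange(.47,.61,.02):
        q=P[abs(P[:,0]-x)<.01]; 
        if len(q): print('side',round(x,2),np.round([q[:,1].min(),q[:,1].max()],3))
    hsv=cv2.cvtColor(c['frame'],cv2.COLOR_RGB2HSV)
    g=m&(z>.003)&(z<.03)&(hsv[...,1]<70)
    N,L,st,ce=cv2.connectedComponentsWithStats(g.astype(np.uint8))
    for i in range(1,N):
        if st[i,4]>60:
            Q=X[L==i]; r=cv2.minAreaRect((Q[:,:2]*1000).astype(np.float32)); print('rib',st[i].tolist(),np.round(r[0]),np.round(r[1]),round(r[2],1),np.median(Q[:,2]).round(3))
    cv2.imwrite('pics/case_%s.png'%n,cv2.resize((c['frame'][110:260,20:220] if n=='top' else c['frame'][90:220,310:490])[...,::-1],None,fx=4,fy=4,interpolation=cv2.INTER_CUBIC))
    # lid
    l=(X[...,1]>.08)&(X[...,1]<.48)&(X[...,0]>.55)&(X[...,0]<.8)&(z>.09)&(hsv[...,1]>60)
    if l.sum()>50:
        Q=X[l]; nn=np.linalg.svd(Q-Q.mean(0),full_matrices=False)[2][2]; print('lid',l.sum(),nn.round(3),'zmax',Q[:,2].max().round(3),Q[Q[:,2].argmax()].round(3))
```

```text
top 883
front [[0.14, 0.49], [0.16, 0.487], [0.18, 0.485], [0.2, 0.484], [0.22, 0.481], [0.24, 0.473], [0.26, 0.47], [0.28, 0.47], [0.3, 0.469], [0.32, 0.471], [0.34, 0.468], [0.36, 0.468], [0.38, 0.465]]
[-0.10493664  0.50276286]
side 0.47 [0.239 0.419]
side 0.49 [0.132 0.421]
side 0.51 [0.132 0.422]
side 0.53 [0.133 0.424]
side 0.55 [0.136 0.426]
side 0.57 [0.137 0.431]
side 0.59 [0.14  0.431]
side 0.61 [0.142 0.434]
rib [110, 178, 12, 56, 552] [555. 326.] [146.  30.] 6.5 0.015
rib [143, 178, 12, 53, 515] [561. 240.] [139.  28.] 6.2 0.015
rib [78, 181, 11, 55, 523] [546. 409.] [144.  25.] 5.9 0.015
rib [175, 180, 7, 48, 201] [566. 161.] [128.  14.] 6.1 0.015
rib [140, 248, 21, 7, 96] [438. 229.] [16. 55.] 1.2 0.018
lid 4217 [-0.963 -0.101  0.251] zmax 0.244 [0.692 0.198 0.244]
scene 468
front [[0.14, 0.492], [0.16, 0.486], [0.18, 0.485], [0.2, 0.483], [0.22, 0.483], [0.24, 0.478], [0.26, 0.474], [0.28, 0.472], [0.3, 0.471], [0.32, 0.473], [0.34, 0.469], [0.36, 0.466], [0.38, 0.465]]
[-0.10707485  0.50446236]
side 0.47 [0.238 0.417]
side 0.49 [0.127 0.419]
side 0.51 [0.128 0.422]
side 0.53 [0.13  0.422]
side 0.55 [0.132 0.426]
side 0.57 [0.135 0.426]
side 0.59 [0.136 0.147]
side 0.61 [0.139 0.15 ]
rib [386, 138, 20, 14, 131] [503. 402.] [69. 27.] 6.9 0.014
rib [369, 149, 29, 19, 211] [523. 319.] [94. 36.] 0.5 0.014
rib [352, 161, 35, 24, 287] [545. 235.] [118.  30.] 5.2 0.014
lid 1366 [ 0.969  0.096 -0.229] zmax 0.242 [0.695 0.183 0.242]
```

View pics/case_top.png

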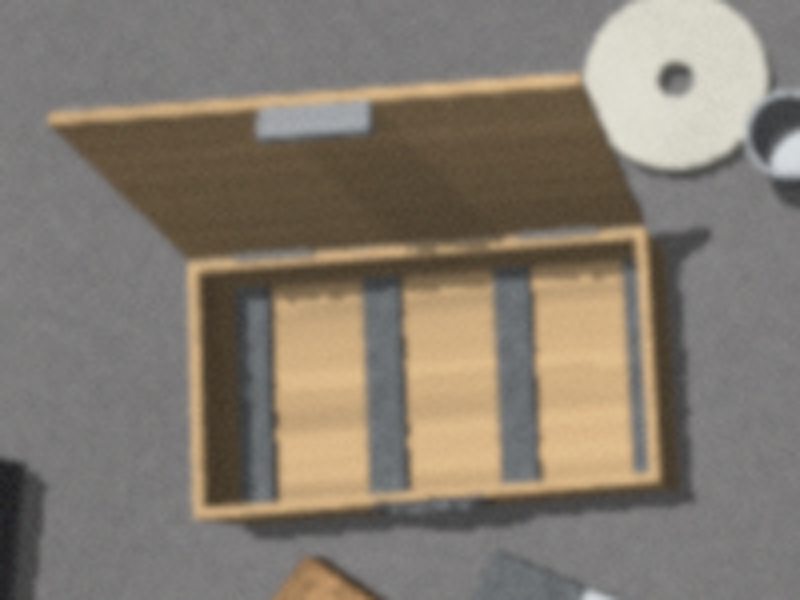

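View pics/case_scene.png

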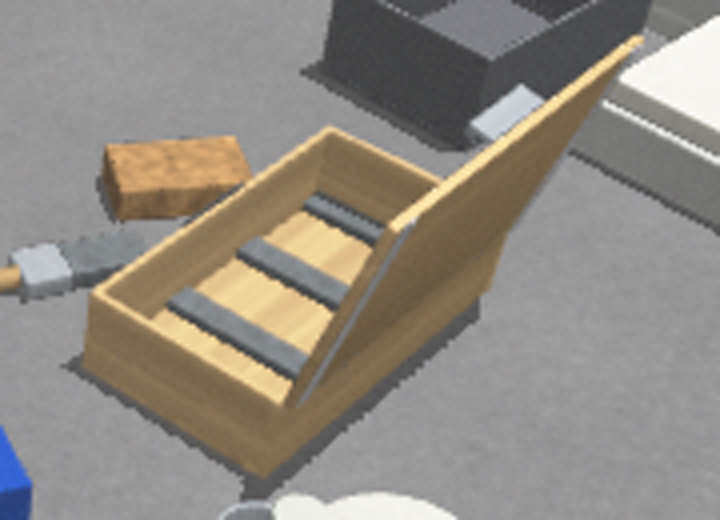

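Run:
```python
from h import *
plan(.577,-.192,.12,106.8)
```

```text
pos [ 0.4539 -0.3482  0.2014] head -17.1 tilt 0.07 q6 1.09 t 10.67 w 1.004
shift cm [  7.17 -18.55   8.15] yaw -2.163
```

Emit:
jog_arm --motion '[{"hand": -1,"xyz": [7.2,-18.5,0],"yaw": -2.163},{"hand": -1,"xyz": [7.2,-18.5,0],"yaw": -2.163},{"hand": -1,"xyz": [7.2,-18.5,0],"yaw": -2.163},{"hand": -1,"xyz": [7.2,-18.5,0],"yaw": -2.163},{"hand": -1,"xyz": [7.2,-18.5,0],"yaw": -2.163},{"hand": -1,"xyz": [7.2,-18.5,0],"yaw": -2.163},{"hand": -1,"xyz": [7.2,-18.5,0],"yaw": -2.163},{"hand": -1,"xyz": [7.2,-18.5,0],"yaw": -2.163},{"hand": -1,"xyz": [7.2,-18.5,0],"yaw": -2.163},{"hand": -1,"xyz": [7.2,-18.5,2],"yaw": -2.163},{"hand": -1,"xyz": [7.2,-18.5,4],"yaw": -2.163},{"hand": -1,"xyz": [7.2,-18.5,6],"yaw": -2.163},{"hand": -1,"xyz": [7.2,-18.5,8],"yaw": -2.163},{"hand": -1,"xyz": [7.2,-18.5,8],"yaw": -2.163},{"hand": -1,"xyz": [7.2,-18.5,8],"yaw": -2.163},{"hand": -1,"xyz": [7.2,-18.5,8],"yaw": -2.163},{"hand": -1,"xyz": [7.2,-18.5,8],"yaw": -2.163},{"hand": -1,"xyz": [7.2,-18.5,8],"yaw": -2.163},{"hand": -1,"xyz": [7.2,-18.5,8],"yaw": -2.163},{"hand": -1,"xyz": [7.2,-18.5,8],"yaw": -2.163}]'

```text
t: 12.33
eef_pos: [0.5768, -0.1923, 0.1201]
orientation: [-1.872, -2.518, 0.001]
wrist_force: [-0.6, -0.1, 0.1]
gripper_width: 1.001
```

Run:
```python
from h import *
save(cam('wrist'),'w10.png'); plan(.577,-.192,.12,106.8); whites()
```

```text
pos [ 0.577  -0.1924  0.1206] head 106.7 tilt 0.16 q6 -0.74 t 12.38 w 0.999
shift cm [0.04 0.01 0.06] yaw -0.001
152 mean [ 0.579 -0.164  0.044] normal [-0.31 -0.07  0.95] rect [ 576. -160.] [31. 56.] 17.7
104 mean [ 0.601 -0.234  0.044] normal [-0.33 -0.08  0.94] rect [ 598. -233.] [30. 32.] 18.5
318 mean [ 0.574 -0.387  0.046] normal [-0.08  0.02  1.  ] rect [ 575. -386.] [120.  18.] 72.8
536 mean [ 0.598 -0.395  0.044] normal [-0.28  0.09  0.96] rect [ 597. -393.] [120.  32.] 73.4
```

View pics/w10.png

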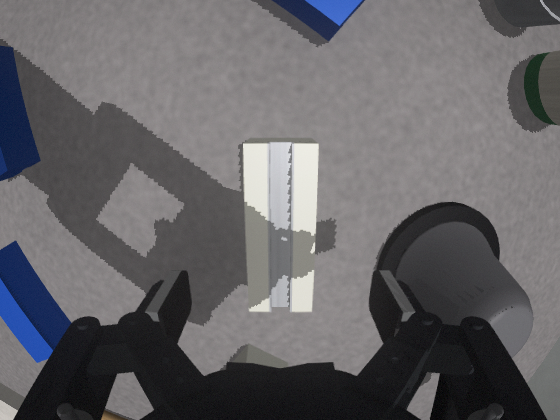

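Emit:
jog_arm --motion '[{"hand": -1,"xyz": [0,0,3],"yaw": 0},{"hand": -1,"xyz": [0,0,6],"yaw": 0},{"hand": -1,"xyz": [0,0,8.4],"yaw": 0},{"hand": -1,"xyz": [0,0,8.4],"yaw": 0},{"hand": 0.3,"xyz": [0,0,8.4],"yaw": 0},{"hand": 0.3,"xyz": [0,0,8.4],"yaw": 0},{"hand": 0.3,"xyz": [0,0,8.4],"yaw": 0},{"hand": 0.3,"xyz": [0,0,8.4],"yaw": 0},{"hand": 0.3,"xyz": [0,0,8.4],"yaw": 0},{"hand": 0.3,"xyz": [0,0,8.4],"yaw": 0}]' --squeeze 50

```text
t: 13.27
eef_pos: [0.579, -0.1938, 0.0411]
orientation: [1.871, 2.519, 0.0]
wrist_force: [-1.9, -0.8, 7.0]
gripper_width: 0.525
```

Run:
```python
from h import *
save(cam('wrist'),'w11.png'); plan(); print(robot.state()['wrist_force'])
```

```text
pos [ 0.579  -0.1939  0.0411] head 106.8 tilt 0.23 q6 -0.74 t 13.32 w 0.526
shift cm [0. 0. 0.] yaw 0.0
[-0.88295959 -1.24713255  7.70242967]
```

View pics/w11.png

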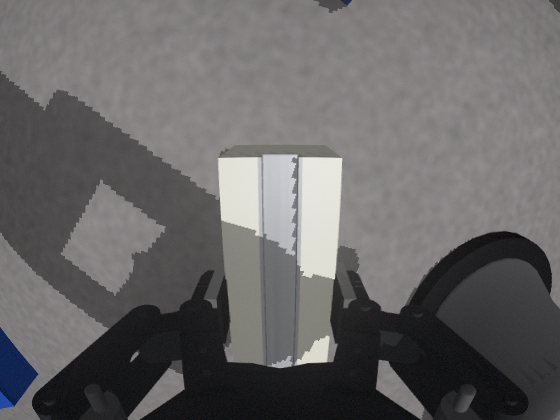

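Emit:
jog_arm --motion '[{"hand": 0.5,"xyz": [0,0,-1],"yaw": 0},{"hand": 0.5,"xyz": [0,0,-3],"yaw": 0},{"hand": 0.5,"xyz": [0,0,-6],"yaw": 0},{"hand": 0.5,"xyz": [0,0,-9],"yaw": 0},{"hand": 0.5,"xyz": [0,0,-12],"yaw": 0},{"hand": 0.5,"xyz": [0,0,-14],"yaw": 0},{"hand": 0.5,"xyz": [0,0,-14],"yaw": 0}]'

```text
t: 13.9
eef_pos: [0.5799, -0.1939, 0.1844]
orientation: [1.868, 2.514, 0.003]
wrist_force: [0.7, -1.2, -4.7]
gripper_width: 0.526
```

Run:
```python
from h import *
c=cam('scene'); save(c,'s12.png'); print(robot.state()['wrist_force']); plan(.555,.281,.176,186)
```

```text
[-0.24457416 -0.26801954 -5.78451562]
pos [ 0.5787 -0.1933  0.1811] head 106.8 tilt 0.31 q6 -0.74 t 13.95 w 0.526
shift cm [46.1  11.43  0.4 ] yaw -1.383
```

View pics/s12.png

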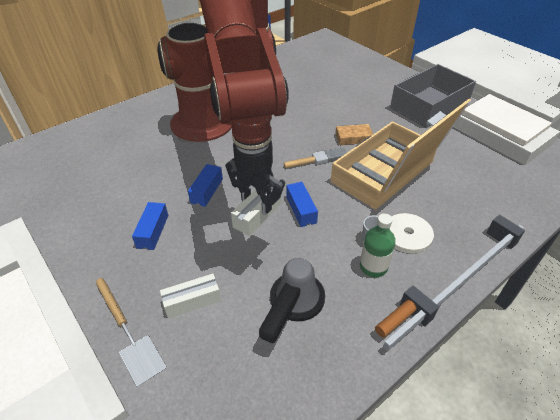

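Emit:
jog_arm --motion '[{"hand": 0.5,"xyz": [3,0.8,0],"yaw": -0.1},{"hand": 0.5,"xyz": [6.5,1.7,0],"yaw": -0.2},{"hand": 0.5,"xyz": [10,2.6,0],"yaw": -0.32},{"hand": 0.5,"xyz": [13.5,3.5,0],"yaw": -0.44},{"hand": 0.5,"xyz": [17,4.4,0],"yaw": -0.56},{"hand": 0.5,"xyz": [20.5,5.3,0],"yaw": -0.68},{"hand": 0.5,"xyz": [24,6.2,0],"yaw": -0.8},{"hand": 0.5,"xyz": [27.5,7,0],"yaw": -0.92},{"hand": 0.5,"xyz": [31,8,0],"yaw": -1.04},{"hand": 0.5,"xyz": [34.5,8.8,0],"yaw": -1.16},{"hand": 0.5,"xyz": [38,9.6,0],"yaw": -1.28},{"hand": 0.5,"xyz": [41,10.4,0],"yaw": -1.38},{"hand": 0.5,"xyz": [44,11,0],"yaw": -1.383},{"hand": 0.5,"xyz": [46.1,11.4,0],"yaw": -1.383},{"hand": 0.5,"xyz": [46.1,11.4,0],"yaw": -1.383},{"hand": 0.5,"xyz": [46.1,11.4,0],"yaw": -1.383}]'

```text
t: 15.28
eef_pos: [0.5513, 0.2818, 0.1746]
orientation: [0.169, -3.132, 0.003]
wrist_force: [0.7, -0.2, -4.8]
gripper_width: 0.528
```

Run:
```python
from h import *
for n in ['scene','top','wrist']: save(cam(n),n+'13.png')
plan(.555,.281,.16,186)
```

```text
pos [0.5527 0.2802 0.1763] head -174.0 tilt 0.18 q6 -1.33 t 15.43 w 0.526
shift cm [-0.24  0.05  1.63] yaw -0.0
```

View pics/scene13.png

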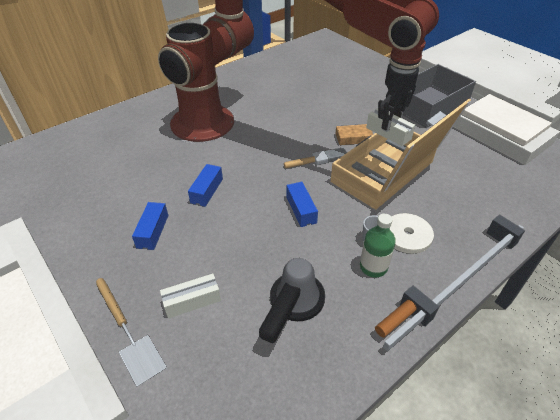

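View pics/wrist13.png

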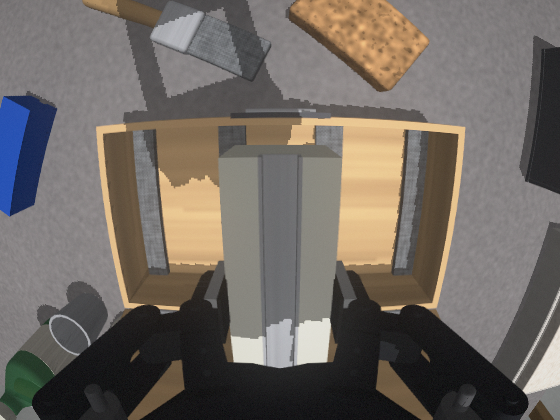

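View pics/top13.png

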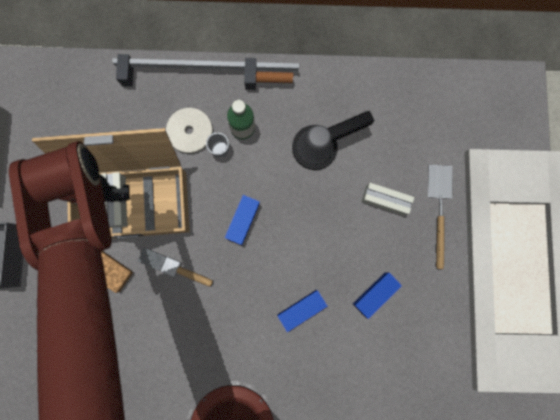

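Emit:
jog_arm --motion '[{"hand": 0.5,"xyz": [-0.2,0,2],"yaw": 0},{"hand": 0.5,"xyz": [-0.2,0,4.5],"yaw": 0},{"hand": 0.5,"xyz": [-0.2,0,7],"yaw": 0},{"hand": 0.5,"xyz": [-0.2,0,9],"yaw": 0},{"hand": 0.5,"xyz": [-0.2,0,10.5],"yaw": 0},{"hand": 0.5,"xyz": [-0.2,0,11.5],"yaw": 0},{"hand": 0.5,"xyz": [-0.2,0,12.2],"yaw": 0},{"hand": 0.5,"xyz": [-0.2,0,12.7],"yaw": 0},{"hand": 0.5,"xyz": [-0.2,0,12.7],"yaw": 0}]'

```text
t: 16.18
eef_pos: [0.5553, 0.2811, 0.0507]
orientation: [0.164, -3.136, 0.0]
wrist_force: [0.1, -0.5, -5.3]
gripper_width: 0.529
```

Run:
```python
from h import *
c=cam('scene'); cv2.imwrite('pics/s14.png',cv2.resize(c['frame'][60:220,310:490,::-1],None,fx=4,fy=3.7,interpolation=cv2.INTER_CUBIC)); plan(); print(robot.state()['wrist_force'])
```

```text
pos [0.5558 0.2814 0.0516] head -174.0 tilt 0.02 q6 -1.33 t 16.23 w 0.527
shift cm [0. 0. 0.] yaw 0.0
[ 0.17140205 -0.02741762 -5.0849594 ]
```

View pics/s14.png

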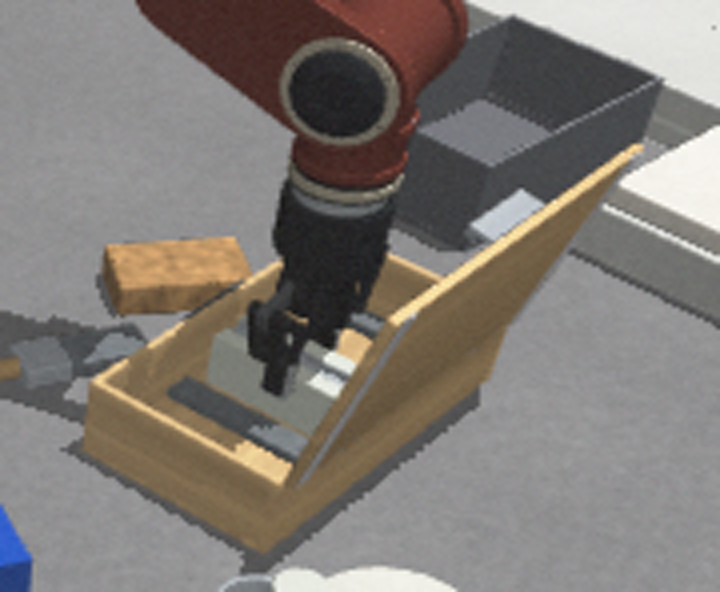

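Not yet touching the floor; lower 4 mm more, release narrowly, rise.

Emit:
jog_arm --motion '[{"hand": 0.5,"xyz": [0,0,0.3],"yaw": 0},{"hand": 0.5,"xyz": [0,0,0.4],"yaw": 0},{"hand": 0.5,"xyz": [0,0,0.4],"yaw": 0},{"hand": -0.45,"xyz": [0,0,0.4],"yaw": 0},{"hand": -0.45,"xyz": [0,0,0.4],"yaw": 0},{"hand": -0.45,"xyz": [0,0,0.3],"yaw": 0},{"hand": -0.45,"xyz": [0,0,0.3],"yaw": 0},{"hand": -0.45,"xyz": [0,0,-2],"yaw": 0},{"hand": -0.45,"xyz": [0,0,-5],"yaw": 0},{"hand": -0.45,"xyz": [0,0,-9],"yaw": 0},{"hand": -0.45,"xyz": [0,0,-13],"yaw": 0},{"hand": -0.45,"xyz": [0,0,-13],"yaw": 0}]'

```text
t: 17.23
eef_pos: [0.5605, 0.2836, 0.193]
orientation: [-0.165, 3.12, 0.008]
wrist_force: [0.3, -0.5, 1.7]
gripper_width: 0.725
```

Run:
```python
from h import *
save(cam('wrist'),'w15.png'); whites(); plan(.588,-.390,.19,73)
```

```text
319 mean [ 0.574 -0.387  0.046] normal [-0.05  0.02  1.  ] rect [ 574. -386.] [120.  19.] 73.0
528 mean [ 0.598 -0.394  0.044] normal [-0.3   0.09  0.95] rect [ 597. -393.] [119.  32.] 72.5
pos [0.5573 0.2823 0.1854] head -174.0 tilt 0.4 q6 -1.33 t 17.33 w 0.731
shift cm [  4.01 -67.18  -0.61] yaw 1.973
```

View pics/w15.png

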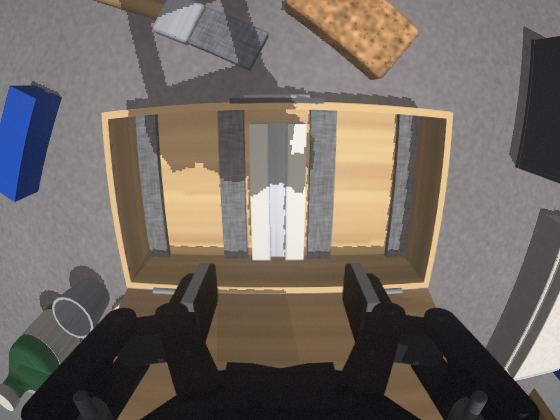

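Emit:
jog_arm --motion '[{"hand": -0.45,"xyz": [0,-4,0],"yaw": 0.1},{"hand": -0.45,"xyz": [4,-67.2,-0.6],"yaw": 1.973},{"hand": -0.45,"xyz": [4,-67.2,-0.6],"yaw": 1.973},{"hand": -0.45,"xyz": [4,-67.2,-0.6],"yaw": 1.973},{"hand": -0.45,"xyz": [4,-67.2,-0.6],"yaw": 1.973},{"hand": -0.45,"xyz": [4,-67.2,-0.6],"yaw": 1.973},{"hand": -0.45,"xyz": [4,-67.2,-0.6],"yaw": 1.973},{"hand": -1,"xyz": [4,-67.2,-0.6],"yaw": 1.973},{"hand": -1,"xyz": [4,-67.2,-0.6],"yaw": 1.973},{"hand": -1,"xyz": [4,-67.2,-0.6],"yaw": 1.973},{"hand": -1,"xyz": [4,-67.2,-0.6],"yaw": 1.973},{"hand": -1,"xyz": [4,-67.2,-0.6],"yaw": 1.973},{"hand": -1,"xyz": [4,-67.2,-0.6],"yaw": 1.973},{"hand": -1,"xyz": [4,-67.2,-0.6],"yaw": 1.973},{"hand": -1,"xyz": [4,-67.2,-0.6],"yaw": 1.973},{"hand": -1,"xyz": [4,-67.2,-0.6],"yaw": 1.973},{"hand": -1,"xyz": [4,-67.2,-0.6],"yaw": 1.973},{"hand": -1,"xyz": [4,-67.2,-0.6],"yaw": 1.973},{"hand": -1,"xyz": [4,-67.2,-0.6],"yaw": 1.973},{"hand": -1,"xyz": [4,-67.2,-0.6],"yaw": 1.973}]'

```text
t: 19.0
eef_pos: [0.586, -0.3891, 0.186]
orientation: [-2.522, -1.869, 0.0]
wrist_force: [-0.2, -0.0, 0.1]
gripper_width: 0.998
```

Run:
```python
from h import *
save(cam('wrist'),'w16.png'); whites(); plan(.588,-.390,.12,72.8)
```

```text
180 mean [ 0.582 -0.363  0.046] normal [-0.04  0.02  1.  ] rect [ 583. -363.] [72. 17.] 73.7
344 mean [ 0.605 -0.374  0.044] normal [-0.3   0.09  0.95] rect [ 603. -374.] [79. 31.] 72.4
pos [ 0.5864 -0.389   0.1868] head 73.1 tilt 0.07 q6 -0.4 t 19.1 w 1.004
shift cm [-0.06  0.19  6.68] yaw 0.006
```

View pics/w16.png

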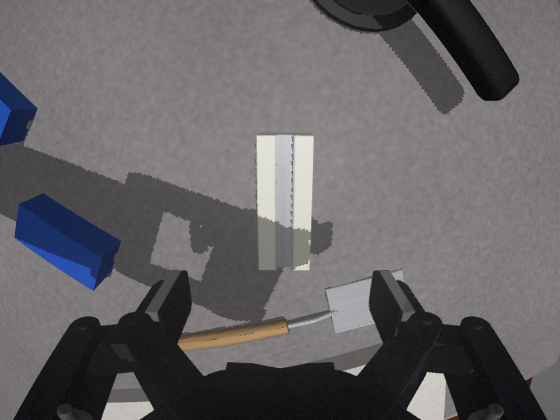

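Emit:
jog_arm --motion '[{"hand": -1,"xyz": [0,0.2,4],"yaw": 0},{"hand": -1,"xyz": [0,0.2,8],"yaw": 0},{"hand": -1,"xyz": [0,0.2,11],"yaw": 0},{"hand": -1,"xyz": [0,0.2,13.5],"yaw": 0},{"hand": -1,"xyz": [0,0.2,15],"yaw": 0},{"hand": -1,"xyz": [0,0.2,15],"yaw": 0},{"hand": 0.3,"xyz": [0,0.2,15],"yaw": 0},{"hand": 0.3,"xyz": [0,0.2,15],"yaw": 0},{"hand": 0.3,"xyz": [0,0.2,15],"yaw": 0},{"hand": 0.3,"xyz": [0,0.2,15],"yaw": 0},{"hand": 0.3,"xyz": [0,0.2,15],"yaw": 0},{"hand": 0.3,"xyz": [0,0.2,15],"yaw": 0},{"hand": 0.5,"xyz": [0,0.2,14],"yaw": 0},{"hand": 0.5,"xyz": [0,0.2,12],"yaw": 0},{"hand": 0.5,"xyz": [0,0.2,9],"yaw": 0},{"hand": 0.5,"xyz": [0,0.2,5],"yaw": 0},{"hand": 0.5,"xyz": [0,0.2,1],"yaw": 0},{"hand": 0.5,"xyz": [0,0.2,1],"yaw": 0}]'

```text
t: 20.6
eef_pos: [0.5917, -0.3944, 0.1887]
orientation: [2.513, 1.859, 0.006]
wrist_force: [2.5, -2.9, -1.7]
gripper_width: 0.528
```

Run:
```python
from h import *
save(cam('wrist'),'w17.png'); print(robot.state()['wrist_force']); plan(.564,.1955,.176,186)
```

```text
[-0.4595812  -0.2543778  -4.89782227]
pos [ 0.5907 -0.3936  0.1849] head 73.0 tilt 0.69 q6 -0.4 t 20.65 w 0.528
shift cm [ 55.55 -19.8    0.41] yaw -1.973
```

View pics/w17.png

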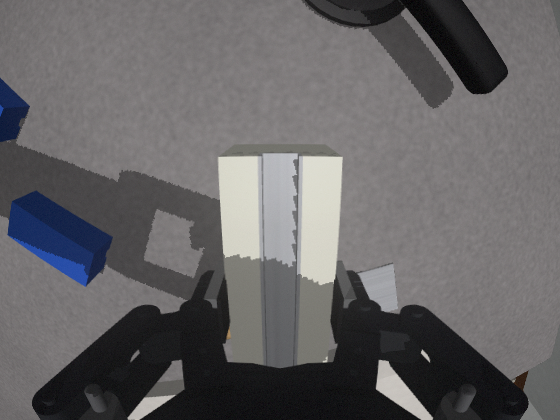

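Emit:
jog_arm --motion '[{"hand": 0.5,"xyz": [3,-1,0.4],"yaw": -0.1},{"hand": 0.5,"xyz": [6.5,-2.3,0.4],"yaw": -0.22},{"hand": 0.5,"xyz": [10,-3.6,0.4],"yaw": -0.34},{"hand": 0.5,"xyz": [13.5,-4.8,0.4],"yaw": -0.46},{"hand": 0.5,"xyz": [17,-6,0.4],"yaw": -0.58},{"hand": 0.5,"xyz": [20.5,-7.3,0.4],"yaw": -0.7},{"hand": 0.5,"xyz": [24,-8.6,0.4],"yaw": -0.82},{"hand": 0.5,"xyz": [27.5,-9.8,0.4],"yaw": -0.94},{"hand": 0.5,"xyz": [31,-11,0.4],"yaw": -1.06},{"hand": 0.5,"xyz": [34.5,-12.3,0.4],"yaw": -1.18},{"hand": 0.5,"xyz": [38,-13.5,0.4],"yaw": -1.3},{"hand": 0.5,"xyz": [41.5,-14.8,0.4],"yaw": -1.42},{"hand": 0.5,"xyz": [45,-16,0.4],"yaw": -1.54},{"hand": 0.5,"xyz": [48.5,-17.3,0.4],"yaw": -1.66},{"hand": 0.5,"xyz": [52,-18.5,0.4],"yaw": -1.78},{"hand": 0.5,"xyz": [54,-19.2,0.4],"yaw": -1.9},{"hand": 0.5,"xyz": [55.5,-19.8,0.4],"yaw": -1.973},{"hand": 0.5,"xyz": [55.5,-19.8,0.4],"yaw": -1.973},{"hand": 0.5,"xyz": [55.5,-19.8,0.4],"yaw": -1.973},{"hand": 0.5,"xyz": [55.5,-19.8,0.4],"yaw": -1.973}]'

```text
t: 22.32
eef_pos: [0.5601, 0.1964, 0.1714]
orientation: [0.163, -3.134, 0.002]
wrist_force: [0.1, 0.2, -5.7]
gripper_width: 0.527
```

Run:
```python
from h import *
save(cam('wrist'),'w18.png'); print(robot.state()['wrist_force']); plan(.564,.1955,.0475,186)
c=cam('top'); save(c,'t18.png')
```

```text
[ 0.06695416  0.73110842 -4.97210856]
pos [0.5605 0.1962 0.1718] head -174.1 tilt 0.15 q6 -1.46 t 22.37 w 0.526
shift cm [-0.37 -0.09 12.43] yaw -0.001
```

View pics/w18.png

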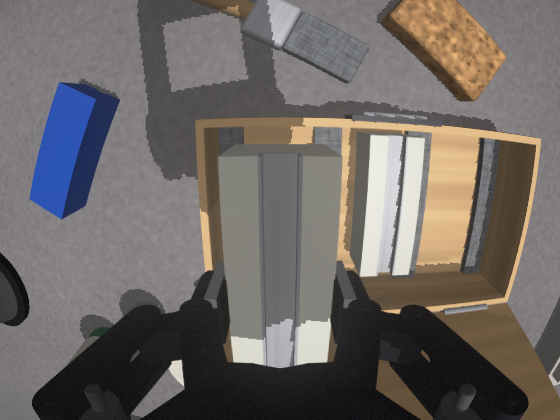

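Emit:
jog_arm --motion '[{"hand": 0.5,"xyz": [-0.3,-0.1,2],"yaw": 0},{"hand": 0.5,"xyz": [-0.3,-0.1,4.5],"yaw": 0},{"hand": 0.5,"xyz": [-0.3,-0.1,7],"yaw": 0},{"hand": 0.5,"xyz": [-0.3,-0.1,8.5],"yaw": 0},{"hand": 0.5,"xyz": [-0.3,-0.1,10],"yaw": 0},{"hand": 0.5,"xyz": [-0.3,-0.1,11],"yaw": 0},{"hand": 0.5,"xyz": [-0.3,-0.1,11.5],"yaw": 0},{"hand": 0.5,"xyz": [-0.3,-0.1,11.5],"yaw": 0}]'

```text
t: 23.08
eef_pos: [0.5636, 0.1957, 0.057]
orientation: [0.163, -3.135, 0.001]
wrist_force: [-0.7, 0.2, -5.8]
gripper_width: 0.524
```

Run:
```python
from h import *
c=cam('scene'); cv2.imwrite('pics/s19.png',cv2.resize(c['frame'][60:220,310:490,::-1],None,fx=4,fy=3.7,interpolation=cv2.INTER_CUBIC)); plan(.564,.1955,.0475,186); print(robot.state()['wrist_force'])
```

```text
pos [0.5644 0.1961 0.0582] head -174.0 tilt 0.03 q6 -1.47 t 23.13 w 0.532
shift cm [ 0.04 -0.05  1.07] yaw -0.0
[ 0.35862811  0.34944627 -4.52212522]
```

View pics/s19.png

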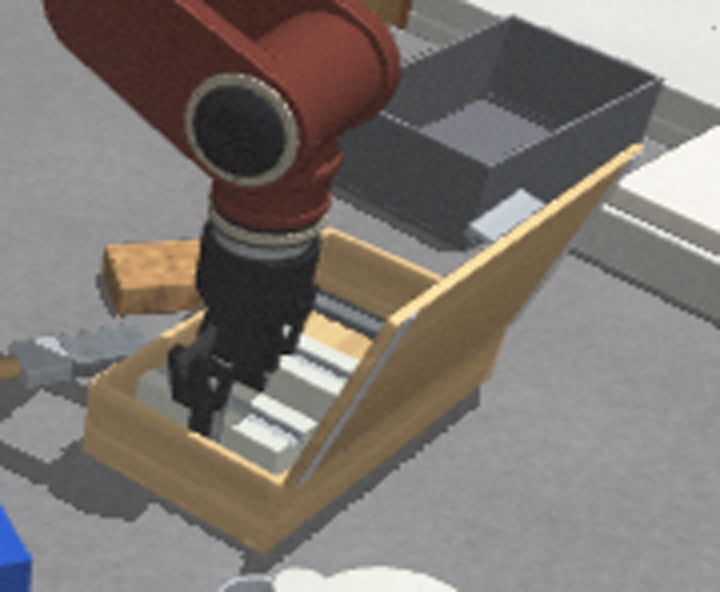

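Emit:
jog_arm --motion '[{"hand": 0.5,"xyz": [0,0,0.4],"yaw": 0},{"hand": 0.5,"xyz": [0,0,0.8],"yaw": 0},{"hand": 0.5,"xyz": [0,0,1.05],"yaw": 0},{"hand": 0.5,"xyz": [0,0,1.05],"yaw": 0},{"hand": -0.35,"xyz": [0,0,1.05],"yaw": 0},{"hand": -0.35,"xyz": [0,0,1.05],"yaw": 0},{"hand": -0.35,"xyz": [0,0,0.95],"yaw": 0},{"hand": -0.35,"xyz": [0,0,0.95],"yaw": 0},{"hand": -0.35,"xyz": [0,0,-2],"yaw": 0},{"hand": -0.35,"xyz": [0,0,-5],"yaw": 0},{"hand": -0.35,"xyz": [0,0,-9],"yaw": 0},{"hand": -0.35,"xyz": [0,0,-13],"yaw": 0},{"hand": -0.35,"xyz": [0,0,-13],"yaw": 0}]'

```text
t: 24.22
eef_pos: [0.5696, 0.1977, 0.1999]
orientation: [-0.165, 3.119, 0.005]
wrist_force: [2.4, 0.8, 1.8]
gripper_width: 0.674
```

Run:
```python
from h import *
save(cam('wrist'),'w20.png'); plan(); c=cam('top'); save(c,'t20.png')
```

```text
pos [0.5681 0.1973 0.1961] head -174.0 tilt 0.77 q6 -1.47 t 24.27 w 0.674
shift cm [0. 0. 0.] yaw 0.0
```

View pics/w20.png

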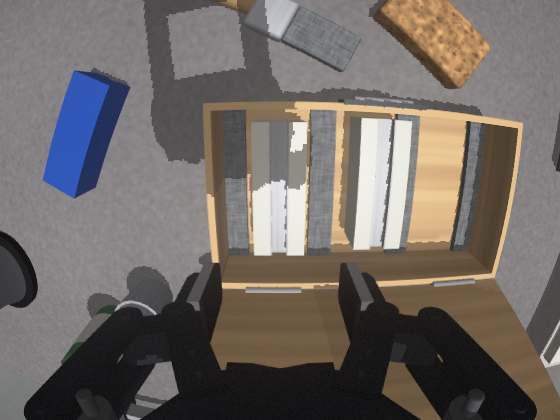

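Run:
```python
from h import *
plan(.715,.298,.33,186)
```

```text
pos [0.5663 0.1969 0.1924] head -174.0 tilt 0.42 q6 -1.47 t 24.32 w 0.674
shift cm [-15.95   8.5  -13.64] yaw 0.001
```

Emit:
jog_arm --motion '[{"hand": 1,"xyz": [0,0,-4],"yaw": 0},{"hand": 1,"xyz": [0,2,-8],"yaw": 0},{"hand": 1,"xyz": [0,4,-12],"yaw": 0},{"hand": 1,"xyz": [-2,7,-14.5],"yaw": 0},{"hand": 1,"xyz": [-5,8.5,-14.5],"yaw": 0},{"hand": 1,"xyz": [-8.5,8.5,-14.5],"yaw": 0},{"hand": 1,"xyz": [-12,8.5,-14.5],"yaw": 0},{"hand": 1,"xyz": [-15,8.5,-14.5],"yaw": 0},{"hand": 1,"xyz": [-16,8.5,-14.5],"yaw": 0},{"hand": 1,"xyz": [-16,8.5,-14.5],"yaw": 0},{"hand": 1,"xyz": [-16,8.5,-14.5],"yaw": 0}]'

```text
t: 25.23
eef_pos: [0.7142, 0.2976, 0.3304]
orientation: [0.164, -3.133, 0.001]
wrist_force: [0.8, 1.2, 0.5]
gripper_width: -0.002
```

Run:
```python
from h import *
plan(.715,.298,.213,186)
for n in ['scene','wrist','top']: save(cam(n),n+'21.png')
```

```text
pos [0.7142 0.2976 0.3304] head -174.0 tilt 0.24 q6 -1.38 t 25.23 w -0.002
shift cm [-0.13  0.04 11.74] yaw 0.0
```

View pics/scene21.png

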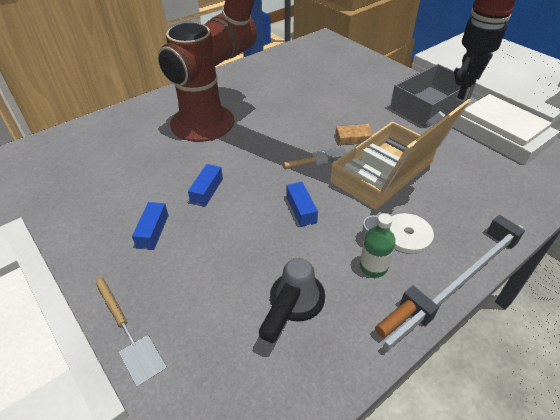

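View pics/wrist21.png

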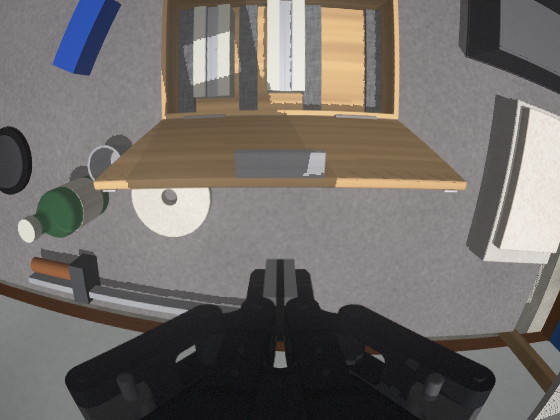

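Run:
```python
from h import *
for n in ['top','scene']:
    c=cam(n);X=cloud(c); v=c['frame'].astype(int)
    C=np.array([.555,.281]); a=np.radians(6); U=(X[...,:2]-C)@np.array([[np.cos(a),-np.sin(a)],[np.sin(a),np.cos(a)]])
    m=(abs(U[...,0])<.074)&(abs(U[...,1])<.136)&(X[...,2]>.035)&(X[...,2]<.06)
    N,L,st,ce=cv2.connectedComponentsWithStats(m.astype(np.uint8))
    for i in range(1,N):
        if st[i,4]>40:
            Q=U[L==i]*1000; r=cv2.minAreaRect(Q.astype(np.float32)); print(n,st[i].tolist(),np.round(r[0]),np.round(r[1]),round(r[2],1),np.percentile(X[L==i][:,2],[5,50,95]).round(3))
```

```text
top [151, 179, 22, 48, 920] [ -3. -84.] [ 48. 120.] 90.0 [0.043 0.052 0.056]
top [115, 184, 23, 48, 948] [-8.  7.] [120.  48.] 0.1 [0.043 0.052 0.056]
scene [339, 126, 61, 63, 1337] [-9.  9.] [134. 255.] 1.1 [0.039 0.051 0.055]
```

Emit:
jog_arm --motion '[{"hand": 1,"xyz": [0,0,4],"yaw": 0},{"hand": 1,"xyz": [0,0,8],"yaw": 0},{"hand": 1,"xyz": [0,0,11],"yaw": 0},{"hand": 1,"xyz": [0,0,11.7],"yaw": 0},{"hand": 1,"xyz": [1,0,11.7],"yaw": 0},{"hand": 1,"xyz": [2,0,11.7],"yaw": 0},{"hand": 1,"xyz": [3,0,11.7],"yaw": 0},{"hand": 1,"xyz": [3.5,0,11.7],"yaw": 0}]'

```text
t: 26.15
eef_pos: [0.6803, 0.2945, 0.2196]
orientation: [-0.165, 3.132, 0.002]
wrist_force: [3.4, 0.3, 1.9]
gripper_width: 0.003
```

Run:
```python
from h import *
plan()
c=cam('scene'); cv2.imwrite('pics/s22.png',cv2.resize(c['frame'][60:220,330:530,::-1],None,fx=4,fy=3.7)); print(robot.state()['wrist_force'])
```

```text
pos [0.6803 0.2945 0.2196] head -174.0 tilt 0.31 q6 -1.37 t 26.15 w 0.003
shift cm [0. 0. 0.] yaw 0.0
[ 0.29638852  0.85211151 -0.0307208 ]
```

View pics/s22.png

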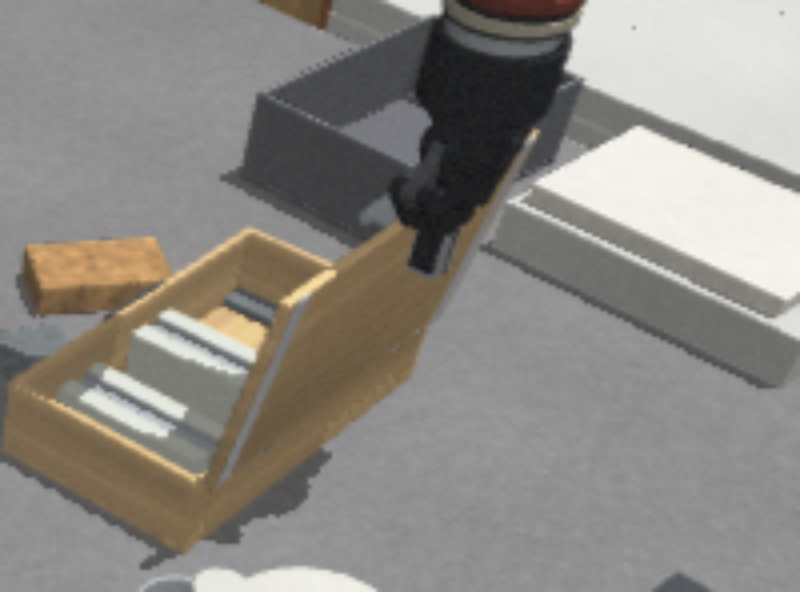

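Emit:
jog_arm --motion '[{"hand": 1,"xyz": [1,0,0],"yaw": 0},{"hand": 1,"xyz": [2,0,0],"yaw": 0},{"hand": 1,"xyz": [3,0,0],"yaw": 0},{"hand": 1,"xyz": [4,0,0],"yaw": 0},{"hand": 1,"xyz": [5,0,0.05],"yaw": 0},{"hand": 1,"xyz": [6.1,0,0.25],"yaw": 0},{"hand": 1,"xyz": [7.2,0,0.5],"yaw": 0},{"hand": 1,"xyz": [8.4,0,0.95],"yaw": 0},{"hand": 1,"xyz": [9.5,0,1.45],"yaw": 0},{"hand": 1,"xyz": [10.5,0,2.1],"yaw": 0},{"hand": 1,"xyz": [11.5,0,2.9],"yaw": 0},{"hand": 1,"xyz": [12.4,0,3.7],"yaw": 0},{"hand": 1,"xyz": [13.3,0,4.7],"yaw": 0}]'

```text
t: 27.28
eef_pos: [0.5484, 0.2807, 0.1723]
orientation: [-0.165, 3.133, 0.002]
wrist_force: [0.0, -0.2, 2.8]
gripper_width: -0.001
```

Run:
```python
from h import *
plan()
c=cam('scene'); cv2.imwrite('pics/s23.png',cv2.resize(c['frame'][60:220,330:530,::-1],None,fx=4,fy=3.7)); print(robot.state()['wrist_force'])
```

```text
pos [0.5484 0.2807 0.1723] head -174.0 tilt 0.27 q6 -1.32 t 27.28 w -0.001
shift cm [0. 0. 0.] yaw 0.0
[-0.71500571  0.69301502 -0.78652813]
```

View pics/s23.png

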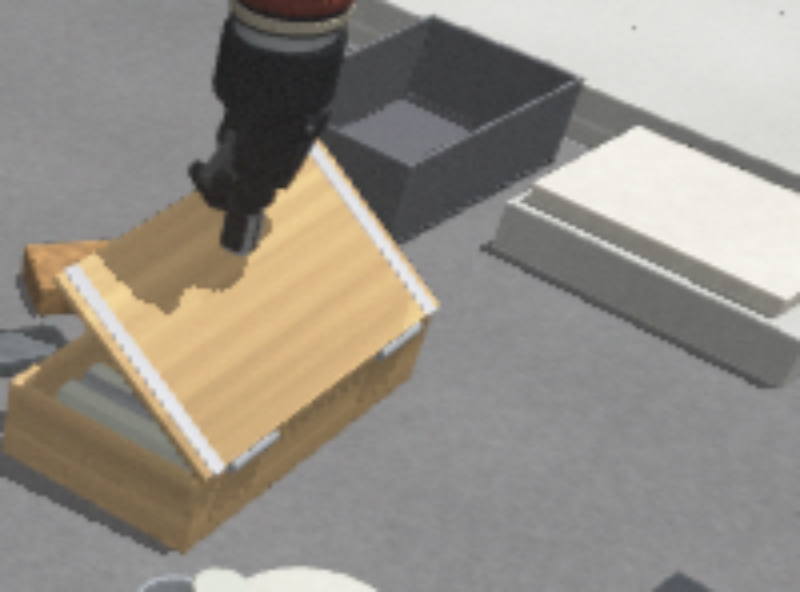

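Emit:
jog_arm --motion '[{"hand": 1,"xyz": [0.7,0,1.0],"yaw": 0},{"hand": 1,"xyz": [1.3,0,2.1],"yaw": 0},{"hand": 1,"xyz": [1.8,0,3.2],"yaw": 0},{"hand": 1,"xyz": [2.2,0,4.4],"yaw": 0},{"hand": 1,"xyz": [2.3,0,4.8],"yaw": 0},{"hand": 1,"xyz": [2.3,0,4.8],"yaw": 0},{"hand": 1,"xyz": [2.3,0,2],"yaw": 0},{"hand": 1,"xyz": [5,0,2],"yaw": 0},{"hand": 1,"xyz": [5.8,0,2],"yaw": 0},{"hand": 1,"xyz": [5.8,0,2],"yaw": 0}]'

```text
t: 28.17
eef_pos: [0.4884, 0.2739, 0.1487]
orientation: [0.166, -3.136, 0.001]
wrist_force: [0.0, -0.0, -0.5]
gripper_width: -0.002
```

```bash
cat >> h.py <<'E'
def lid(n='scene'):
    c=cam(n);X=cloud(c); C=np.array([.555,.281]); a=np.radians(6)
    U=(X[...,:2]-C)@np.array([[np.cos(a),-np.sin(a)],[np.sin(a),np.cos(a)]])
    hsv=cv2.cvtColor(c['frame'],cv2.COLOR_RGB2HSV)
    m=(abs(U[...,0])<.1)&(abs(U[...,1])<.14)&(X[...,2]>.068)&(X[...,2]<.16)&(hsv[...,1]>60)
    p=np.polyfit(81e-3-U[m][:,0],X[...,2][m],1); print('lid slope',p.round(3),'angle',np.arctan(p[0]).round(3),m.sum(),'front u min',np.percentile(U[m][:,0],1).round(3)); return c
E
python3 - <<'E'
from h import *
plan()
c=lid(); cv2.imwrite('pics/s24.png',cv2.resize(c['frame'][60:220,330:530,::-1],None,fx=4,fy=3.7)); print(robot.state()['wrist_force'])
E
```

```text
pos [0.4884 0.2739 0.1487] head -173.9 tilt 0.07 q6 -1.3 t 28.17 w -0.002
shift cm [0. 0. 0.] yaw 0.0
lid slope [0.165 0.079] angle 0.164 3694 front u min -0.084
[-0.03480748  0.15783066  0.11575276]
```

View pics/s24.png

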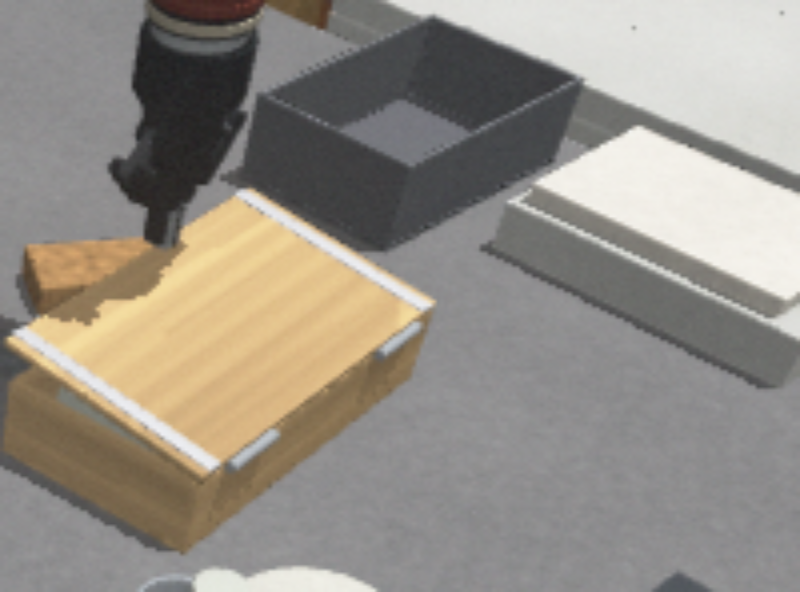

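Emit:
jog_arm --motion '[{"hand": 1,"xyz": [0.8,0,1.5],"yaw": 0},{"hand": 1,"xyz": [0.8,0,3],"yaw": 0},{"hand": 1,"xyz": [0.8,0,4],"yaw": 0},{"hand": 1,"xyz": [0.8,0,4.6],"yaw": 0},{"hand": 1,"xyz": [0.8,0,5.0],"yaw": 0},{"hand": 1,"xyz": [0.8,0,5.4],"yaw": 0},{"hand": 1,"xyz": [0.8,0,5.7],"yaw": 0},{"hand": 1,"xyz": [0.8,0,5.7],"yaw": 0}]'

```text
t: 28.88
eef_pos: [0.482, 0.2732, 0.0967]
orientation: [0.166, -3.134, 0.003]
wrist_force: [-16.9, -7.5, 28.2]
gripper_width: 0.003
```

Run:
```python
from h import *
plan(); lid(); print(robot.state()['wrist_force'])
```

```text
pos [0.482  0.2732 0.0967] head -174.0 tilt 0.23 q6 -1.29 t 28.88 w 0.003
shift cm [0. 0. 0.] yaw 0.0
lid slope [0.006 0.078] angle 0.006 3334 front u min -0.088
[-16.13359588  -6.04206166  27.37908379]
```

Emit:
jog_arm --motion '[{"hand": 1,"xyz": [0,0,0],"yaw": 0},{"hand": 1,"xyz": [0,0,-1],"yaw": 0},{"hand": 1,"xyz": [0,0,-4],"yaw": 0},{"hand": 1,"xyz": [0,0,-8],"yaw": 0},{"hand": 1,"xyz": [0,0,-12],"yaw": 0},{"hand": 1,"xyz": [0,0,-12],"yaw": 0},{"hand": 1,"xyz": [0,0,-12],"yaw": 0}]'

```text
t: 29.52
eef_pos: [0.4843, 0.274, 0.2161]
orientation: [-0.164, 3.13, 0.004]
wrist_force: [-0.1, -0.3, -1.2]
gripper_width: -0.001
```

Run:
```python
from h import *
plan(); lid(); lid('top'); c=cam('scene'); save(c,'s26.png'); print(robot.state()['wrist_force'])
```

```text
pos [0.4843 0.274  0.2161] head -174.0 tilt 0.45 q6 -1.29 t 29.52 w -0.001
shift cm [0. 0. 0.] yaw 0.0
lid slope [0.003 0.078] angle 0.003 3375 front u min -0.088
lid slope [-0.     0.079] angle -0.0 5342 front u min -0.09
[-0.18328234 -0.80165021 -0.22014518]
```

View pics/s26.png

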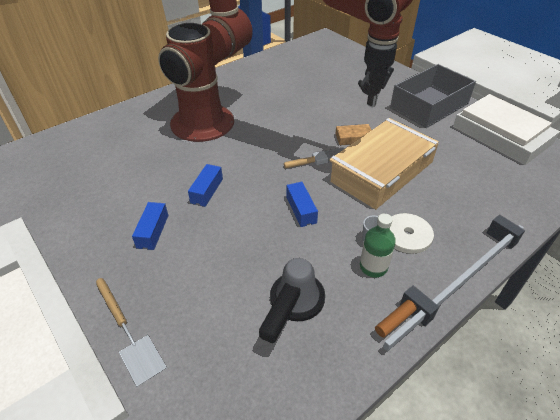

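The lid reads as shut (0.00 rad) and stays shut with nothing touching it. The bystanders are where they were, so I'm handing in.

```bash
python3 -c "
from cell import sign_off
print(sign_off())"
```

```text
the job is handed in; nothing more can be done
None
```

The job is finished and handed in at about 30 s on the robot's clock; no verdict was reported.

- **Rails:** Two white rails were present. One had its channel facing sideways and needed one roll. The other had its channel facing down and needed two. My first push on the first rail slid it about 2 cm instead of tipping it; pushing along an upward arc then worked.
- **Loading:** Once both lay channel up, I placed them in the middle bay and the bay nearest −y.
- **Rail positions before closing:** Both lay flat with the channel up. The rail in the −y bay was about 4 mm off centre. The rail in the middle bay was about 11 mm off, though it had looked centred just after release. It may have been nudged since, but it is inside the 22 mm limit, so I left it. The shut lid hides the rails, so I could not check them again.
- **Lid:** I swung it down and pressed its front edge with about 28 N. After the arm backed away, the two cameras read its angle as 0.003 and 0.000 rad.
- **Other items:** The blue look-alikes were not touched, and the bystanders look unmoved in the final picture.

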